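Cover the clean bearing, then hold the blasting box's sprung lid at the mark

TASK

Put the loose round cover on the steel pot so that it sits seated and level on the rim and no dust can fall on the clean bearing inside, and let go of it. Only then lift the sprung lid of the blue blasting box by its bar until the red pointer on the lid's side stands level with the green tab on the quadrant, and keep holding it there, still: the lid snaps shut by itself, so the program finishes while holding it. Do not shift the green tab, push the pot away or knock the other things on the bench about.

Things in the scene. Friction and masses are not known exactly. Their poses are not given: they have to be found in the camera images.
- cover: Loose round cover, 180 g: aluminium disc 100 mm across with a black knob in the middle and, beneath, a dark locating step 74 mm across and 6 mm deep that drops into the pot's mouth (84 mm). Origin: centre of the underside of the step; z up. The disc's underside lies 6 mm and its top 11 mm above the origin; the knob is 20 mm across from 24 to 48 mm above the origin and ends at 51 mm. It starts lying on the bench, step down (origin at bench height).
- pot: Loose open steel pot, 800 g with nothing in it, 92 mm across, 70 mm high, wall 4 mm (mouth 84 mm), with a ball bearing (52 mm across, 15 mm high) lying inside. Origin: centre of the underside; z up; the rim is 70 mm above the origin. With the cover seated the cover's origin lies 64 mm above the pot's origin on the same axis. Pot and cover may each be on the left or the right of the blue box.
- blast_box: Blue sheet-steel blasting box, fixed to the bench, 180 mm deep (x), 160 mm wide (y), 100 mm high, with a grey lid (window in it) hinged along its far (+x) edge. Origin: centre of the underside; x points away from the robot at yaw 0, y left, z up. An aluminium quadrant (arc plate of 145 mm radius about the hinge axis) stands at its right (-y) side, 101 mm from the middle; its upper end is 235 mm above the bench.
- lid_hinge (a point): Point on the lid's hinge axis, in the middle of the box's width: 85 mm to +x of the box's middle, 104 mm up. The axis runs along the box's y.
- lid_bar (a point): Middle of the round steel lifting bar on the lid: 12 mm thick, 90 mm long (72 mm free between its posts), along the box's y, axis 38 mm above the lid's top surface. With the lid shut it lies 150 mm to -x of the hinge axis and 42 mm above it; it turns with the lid.
- sprung_lid (a joint): Angle of the lid: 0 shut, grows as its front edge rises, up to 1.3 rad. A spring and the lid's weight pull it shut: about 4 N at the bar when shut, growing to 7 N at 0.85 rad.
- green_tab (a joint): Angle of the green tab on the quadrant about the same hinge axis, on the same scale as the lid's angle: the lid is at the mark when both angles are equal. It is set somewhere between 0.45 and 0.85 rad and stays where it is (stiff friction).
- lid_pointer (a point): Red pointer on the lid's right edge (flat bar 60 mm long towards the hinge, 20 mm wide, 4 mm thick), projected onto the quadrant's plane, 145 mm from the hinge axis; its middle plane passes through the hinge axis.
- tab_mark (a point): Middle of the green tab (22 mm wide along the arc) in the quadrant's plane, 145 mm from the hinge axis. Pointer at the mark: this point and lid_pointer coincide.
- green_block: Bystander: green block of buffing compound lying flat, 102 x 48 mm, 35 mm high. Origin: centre of the underside.
- pliers: Bystander: red-handled pliers lying flat, 192 mm long. Origin: centre of the underside.
- sprocket: Bystander: chain sprocket lying flat behind the right side of the work, 69 mm across, 19 mm high. Origin: centre of the underside.
There are look-alikes about, which are no part of the job. What is shaped like the cover but yellow is not meant.

How it is judged:
By the outcome, as a careful person would: the job done as asked, in the order asked, and still so for the second after the job is handed in, while the arm keeps its last pose, push and grip.
It also fails if it takes over 64 s, if anything falls off the work surface, if the arm or the gripper's body presses on something with over 40 N, if the wrist force passes 120 N, or if a joint passes its speed limit or range.

ROBOT

A 6-joint arm with a two-finger parallel gripper is mounted at the origin on a cart in front of the work surface, level with it; the furniture and walls round the work are solid. World frame = base frame: x ahead of the robot, y to its left, z up, the work surface at z = 0. Lengths are in m, angles in rad, forces in N, time in s.
With the tool pointing down it reaches from about 0.25 to 0.725 m from the base axis. Payload 4 kg.
Tool frame: the origin (TCP) lies where the fingers leave the gripper's body, on its centre line; the fingertips stand 73 mm ahead of it and the grasp point (between the pads) lies 54 mm ahead of it (bot.tip_reach is the z of the fingertips in the tool frame, in m); z points along the fingers, x is the direction in which the jaws open and shut, and the axes are right-handed (so a half turn about z gives the same grasp; the last joint's range is limited). The gripper opens to 85 mm and grips with 20 to 120 N. Pads are 22 mm wide; open, the fingers measure 114 mm over their backs; the gripper's body (76 mm by 85 mm) begins 54 mm behind the grasp point. The pads swing forward as they close: fully open they stand 13 mm farther back than shut.
Start: joints at [1.249, 0.241, 0.005, 1.335, 0, 1.571], TCP at [0.158, 0.474, 0.304] pointing down, gripper open.
Joint ranges: [-2.72, 2.72], [-1.05, 1.87], [-1.09, 1.28], [-1.99, 2.15], [-1.42, 1.44], [-3.14, 3.14]. Speed limits (rad/s): [2.79, 2.79, 3.14, 3.14, 3.14, 3.14].

INTERFACE

Orientations are given as a unit quaternion [x, y, z, w].
In Python, from workcell import bot, vision, job_done gives the robot as it stands.
- The arm moves only by the tool drive_tool, never from a script. Its argument "steps" is one flat list of numbers, 7 for each row, row after row: the shift along the tool's x, y, z in m, then the turn, a rotation vector about the tool's x, y, z in degrees, then the closure, from -1 (fully open) to 1 (shut). A call has 1 to 8 rows; each row shifts and turns the commanded pose from where the row before left it, along the tool's axes as they then stand; what a row does not reach is not made up. A row lasts 1/12 s, in which the tool goes at most 41.7 mm and 7.16 degrees, less where a joint would pass 70% of its speed; a pose out of reach is approached as far as the arm can. A call is refused whole if a number of a shift passes 0.0417 or a number of a turn 7.16, either way. A call with a gripper value outside its range is refused whole. The fingers move at their own pace and stop on an object; the grip force is fixed at half the most. Time passes only in rows, so rows that do not move let the fingers close. It gives the time, the measured TCP pose, the force and the opening at its end, in the units of the state.
- bot.get_obs(): the state, without advancing time (a new reading comes with each control period).
- vision.camera(name): name is "side" or "top"; returns (picture, depth): 384x512x3 uint8, red, green, blue; 384x512 float32, m along the optical axis (not along the pixel's ray), 0 where there is no reading.
- vision.camera_model(name): a dict with "mtx" (3x3 intrinsics, pixels), "D" ([k1, k2, p1, p2, k3] as OpenCV has them; the pictures are not rectified), "rvec" (rotation vector, rad) and "tvec" (3), from world to camera coordinates, as OpenCV has them. Camera axes: x right, y down, z forward; pixel columns grow to the right and rows downward; lengths in m; the calibration is good to about 2 mm. A picture is of the moment at which its call begins. camera_model takes no time and is no camera call.
- job_done(): hands the job in, once; it reports no verdict.
The state is a dict: "clock": time; "joint_pos": joint angles; "joint_vel": joint speeds; "tau": joint torques, N m; "eef_pos": TCP position; "tool_rot": TCP orientation; "ft_force": force on the tool from outside, world axes, zero at the start; "ft_torque": the same for the moment, N m; "grip_width": finger opening in m.
Only numpy, scipy, OpenCV 4.12 (cv2) and the standard library are available. Lean on these libraries where they do the work, as an engineer would, in place of code of your own. Each camera call takes 0.05 s, during which the arm holds its last target.

## Working session

There is one attempt and no reset: what is moved stays moved. The work goes in short steps, Python scripts to look and compute and a tool call to move; the robot and the scene stay as the last step left them, time stands still between calls to the robot, and variables do not carry over. Pictures are saved under pics/ and viewed, and the job is handed in when it is done.

Besides the shell and the picture viewer there is one more tool, called after "Emit:" in YAML: its name, and indented under it one key for each argument. drive_tool: Moves the arm, as the interface text tells. Its arguments: {"type":"object","properties":{"steps":{"type":"array"}},"required":["steps"]}

```bash
ls; mkdir -p pics; cat > h.py <<'E'
import numpy as np, cv2
from workcell import bot, vision, job_done
def cam(n):
    m=vision.camera_model(n); K=np.array(m["mtx"],float);D=np.array(m["D"],float);R=cv2.Rodrigues(np.array(m["rvec"],float))[0];t=np.array(m["tvec"],float).ravel()
    return K,D,R,t
def world(n,dep):
    K,D,R,t=cam(n);h,w=dep.shape
    u,v=np.meshgrid(np.arange(w),np.arange(h))
    p=cv2.undistortPoints(np.stack([u,v],-1).reshape(-1,1,2).astype(np.float64),K,D).reshape(h,w,2)
    pc=np.dstack([p,np.ones((h,w))])*dep[...,None]
    return (pc-t)@R
def proj(n,P):
    m=vision.camera_model(n)
    return cv2.projectPoints(np.array(P,float).reshape(-1,1,3),np.array(m["rvec"],float),np.array(m["tvec"],float),np.array(m["mtx"],float),np.array(m["D"],float))[0].reshape(-1,2)
E
python3 - <<'E'
from h import *
o=bot.get_obs();print(o)
for n in("side","top"):
    p,d=vision.camera(n);np.savez("%s0.npz"%n,p=p,d=d)
    cv2.imwrite("pics/%s0.png"%n,cv2.resize(p[...,::-1],(768,576),interpolation=cv2.INTER_CUBIC))
    K,D,R,t=cam(n);print(n,K[0,0],D,-R.T@t,R[2])
E
```

```text
pics
{'clock': 0.0, 'joint_pos': array([ 1.24901589e+00,  2.41421543e-01,  3.74650733e-03,  1.33520644e+00,
       -2.54164083e-05,  1.57079239e+00]), 'joint_vel': array([ 1.87412135e-03,  3.26119950e-04, -5.46316897e-05,  9.56311200e-04,
        4.51527780e-04,  8.40703035e-04]), 'tau': array([-1.79792401e-03, -3.72326052e+01,  2.52404004e+01,  1.69018772e-02,
       -1.54567765e-04,  1.30451394e-06]), 'eef_pos': array([0.15798408, 0.47388648, 0.30301703]), 'tool_rot': array([ 8.11249320e-01,  5.84699456e-01, -8.38361854e-04,  6.19900412e-04]), 'ft_force': array([-0.637141  , -0.59968866,  0.23549645]), 'ft_torque': array([-0.05520705, -0.00121756, -0.00455786]), 'grip_width': 0.08512372747544386}
side 458.5974932419438 [-0.03152845  0.          0.          0.          0.        ] [ 0.27532781 -0.83028765  1.32385794] [ 0.14495627  0.66951553 -0.72851673]
top 395.46843432599513 [-0.11400718  0.          0.          0.          0.        ] [-0.1171585   0.43373028  1.42327806] [ 0.41700596 -0.10348527 -0.90299326]
```

View pics/side0.png

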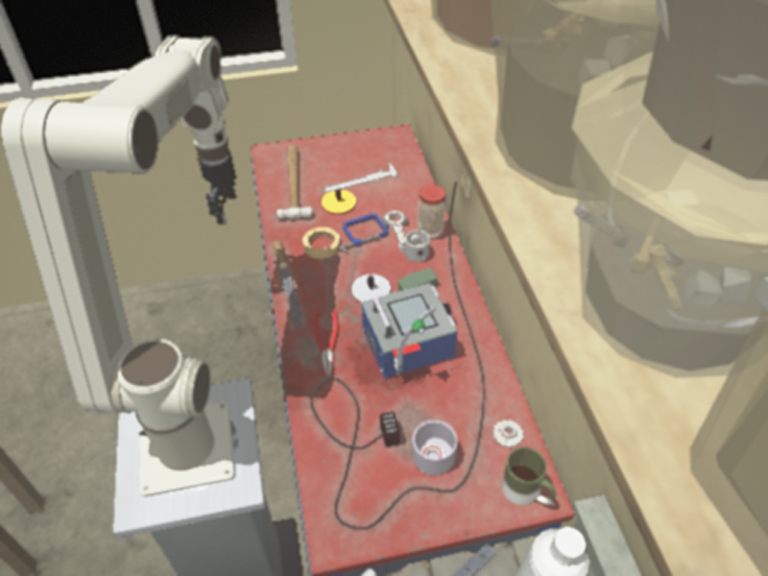

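View pics/top0.png

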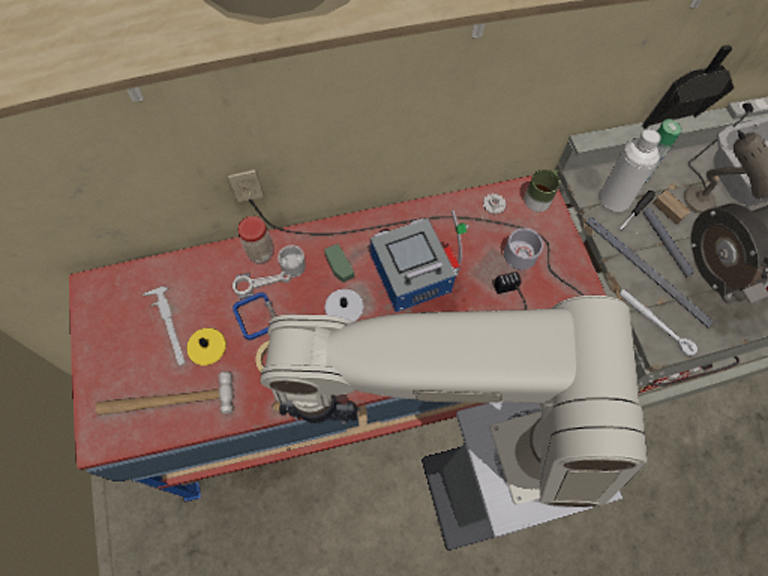

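Cover candidates, in the 768x576 top view:
- white/aluminium disc with a black knob at (343,305)
- yellow disc at (206,346), ruled out by the description

Pot candidates:
- steel pot with a bearing inside at (521,250)
- small grey vessel at (291,260)
- green mug at (543,188)
- jar at (254,238)

I choose the aluminium disc and the pot at (521,250). Next come close crops and measurements.

```bash
python3 - <<'E'
from h import *
ims=[]
for n,c in(("top",[(229,203),(347,167),(275,175)]),("side",[(247,193),(290,298),(272,220)])):
    z=np.load(n+"0.npz");p,d=z["p"],z["d"]
    r=[]
    for u,v in c:
        a=p[v-36:v+36,u-44:u+44,::-1]; r.append(cv2.resize(a,(264,216),interpolation=cv2.INTER_CUBIC))
    ims.append(np.hstack(r))
    W=world(n,d)
    for (u,v) in c[:2]:
        print(n,u,v); 
        for dv in range(-16,17,4): print([tuple((W[v+dv,u+du]*1000).astype(int)) for du in range(-16,17,8)])
cv2.imwrite("pics/crop0.png",np.vstack(ims))
E
```

```text
top 229 203
[(np.int64(570), np.int64(410), np.int64(-2)), (np.int64(563), np.int64(379), np.int64(-3)), (np.int64(551), np.int64(349), np.int64(3)), (np.int64(545), np.int64(318), np.int64(1)), (np.int64(538), np.int64(286), np.int64(0))]
[(np.int64(550), np.int64(414), np.int64(2)), (np.int64(544), np.int64(383), np.int64(0)), (np.int64(538), np.int64(352), np.int64(-3)), (np.int64(531), np.int64(321), np.int64(-6)), (np.int64(523), np.int64(290), np.int64(-4))]
[(np.int64(536), np.int64(417), np.int64(-3)), (np.int64(522), np.int64(387), np.int64(9)), (np.int64(516), np.int64(356), np.int64(7)), (np.int64(510), np.int64(326), np.int64(4)), (np.int64(506), np.int64(294), np.int64(-4))]
[(np.int64(517), np.int64(421), np.int64(0)), (np.int64(507), np.int64(390), np.int64(5)), (np.int64(480), np.int64(362), np.int64(50)), (np.int64(490), np.int64(330), np.int64(12)), (np.int64(489), np.int64(299), np.int64(-3))]
[(np.int64(500), np.int64(424), np.int64(1)), (np.int64(489), np.int64(394), np.int64(9)), (np.int64(469), np.int64(366), np.int64(40)), (np.int64(472), np.int64(334), np.int
[... 6582 characters left out ...]
int64(467), np.int64(-129), np.int64(-1)), (np.int64(482), np.int64(-167), np.int64(59)), (np.int64(504), np.int64(-177), np.int64(68)), (np.int64(530), np.int64(-177), np.int64(58)), (np.int64(567), np.int64(-152), np.int64(-1))]
[(np.int64(464), np.int64(-142), np.int64(-4)), (np.int64(483), np.int64(-169), np.int64(37)), (np.int64(505), np.int64(-178), np.int64(45)), (np.int64(532), np.int64(-177), np.int64(32)), (np.int64(564), np.int64(-164), np.int64(-5))]
[(np.int64(460), np.int64(-158), np.int64(1)), (np.int64(483), np.int64(-168), np.int64(10)), (np.int64(506), np.int64(-179), np.int64(20)), (np.int64(534), np.int64(-175), np.int64(2)), (np.int64(560), np.int64(-177), np.int64(-4))]
```

View pics/crop0.png

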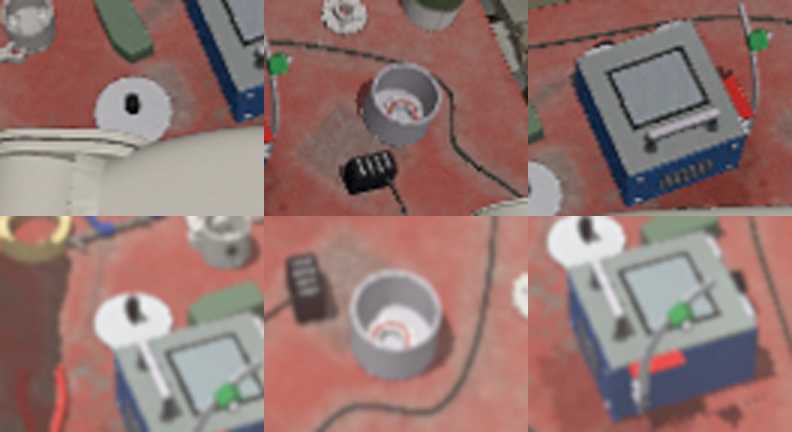

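```bash
cat > meas.py <<'E'
from h import *
from scipy.optimize import least_squares
Z={n:np.load(n+"0.npz") for n in("side","top")}
W={n:world(n,Z[n]["d"]) for n in Z}
def pts(n,c,r,z0,z1):
    w=W[n].reshape(-1,3);d=Z[n]["d"].ravel()
    m=(d>0)&(np.hypot(w[:,0]-c[0],w[:,1]-c[1])<r)&(w[:,2]>z0)&(w[:,2]<z1);return w[m]
def circ(P,c,r):
    s=least_squares(lambda q:np.hypot(P[:,0]-q[0],P[:,1]-q[1])-r,c,loss="soft_l1",f_scale=.002);return s.x
E
python3 - <<'E'
from meas import *
for n in Z:
    P=pts(n,(.508,-.133),.065,.064,.076);print(n,"pot rim",len(P),circ(P,(.508,-.133),.044),np.ptp(P[:,:2],0))
    P=pts(n,(.48,.36),.02,.028,.055);print(n,"knob",len(P),circ(P,(.48,.36),.010),P.mean(0),P[:,2].max())
    P=pts(n,(.48,.36),.058,.004,.02);print(n,"disc",len(P),P.min(0),P.max(0),P.mean(0))
    p=Z[n]["p"].astype(int);w=W[n]
    g=(p[...,1]>p[...,0]+60)&(p[...,1]>p[...,2]+50)&(w[...,2]>.1)&(abs(w[...,0]-.5)<.25)
    print(n,"tab",g.sum(),np.argwhere(g).mean(0)[::-1],w[g].mean(0),w[g].std(0))
    r=(p[...,0]>p[...,1]+110)&(w[...,2]>.07)&(w[...,0]>.4)&(abs(w[...,1])<.2)
    print(n,"red",r.sum(),np.argwhere(r).mean(0)[::-1],w[r].mean(0))
    # lid top plane rect
    m=(abs(w[...,2]-.107)<.008)&(abs(w[...,0]-.53)<.2)&(abs(w[...,1]-.15)<.15)
    m=m.astype(np.uint8);k,l,s,c=cv2.connectedComponentsWithStats(m);i=1+np.argmax(s[1:,4])
    q=w[l==i][:,:2].astype(np.float32);print(n,"lid",len(q),cv2.minAreaRect(q))
E
```

```text
side pot rim 133 [ 0.51457835 -0.13550842] [0.09215001 0.09401524]
side knob 31 [0.47937067 0.36568453] [0.47969358 0.35938381 0.04501427] 0.05484057545853581
side disc 308 [0.42552425 0.32293878 0.00431342] [0.53638343 0.41538025 0.01994116] [0.47781306 0.36532957 0.01118201]
side tab 24 [277.91666667 215.91666667] [0.52311679 0.05882594 0.21222932] [0.00407407 0.00515015 0.00378092]
side red 52 [272.23076923 232.26923077] [0.51125355 0.07975695 0.10541795]
side lid 1666 ((0.5343146324157715, 0.16169027984142303), (0.18334993720054626, 0.18963199853897095), 7.8438944816589355)
top pot rim 74 [ 0.51469687 -0.13301456] [0.09127631 0.08938657]
top knob 27 [0.4816448  0.36578319] [0.47705517 0.36753979 0.04644431] 0.054955936858429255
top disc 387 [0.43490151 0.3073095  0.00405223] [0.53310056 0.41610339 0.01907723] [0.48242681 0.36352992 0.0106036 ]
top tab 26 [307.23076923 152.26923077] [0.52153058 0.0615151  0.20888752] [0.00400475 0.00544038 0.00504384]
top red 55 [300.54545455 171.18181818] [0.50371249 0.07928269 0.10498328]
top lid 1775 ((0.5341660380363464, 0.16350384056568146), (0.18320584297180176, 0.18300597369670868), 7.507479190826416)
```

```bash
python3 - <<'E'
from meas import *
for n in Z:
    P=pts(n,(.46,.16),.08,.135,.165);q=P[:,:2]-P[:,:2].mean(0);u,s,v=np.linalg.svd(q,full_matrices=False)
    t=q@v[0];print(n,len(P),P.mean(0),v[0],np.degrees(np.arctan2(v[0][0],-v[0][1])),t.min(),t.max(), P[:,2].max())
z=Z["top"]["p"][125:220,230:330,::-1];s=Z["side"]["p"][180:255,235:315,::-1]
cv2.imwrite("pics/b1.png",cv2.resize(z,(600,570),interpolation=cv2.INTER_CUBIC))
cv2.imwrite("pics/b2.png",cv2.resize(s,(640,600),interpolation=cv2.INTER_CUBIC))
E
```

```text
side 81 [0.46728712 0.16076242 0.14905436] [ 0.12958697 -0.99156806] 7.445725281781135 -0.04681254473962561 0.04685977418460599 0.15656883648842743
top 84 [0.46699886 0.16537873 0.14845736] [ 0.13571135 -0.99074842] 7.799755891102309 -0.0445123192413284 0.0460644567188004 0.15575139517916992
```

View pics/b1.png

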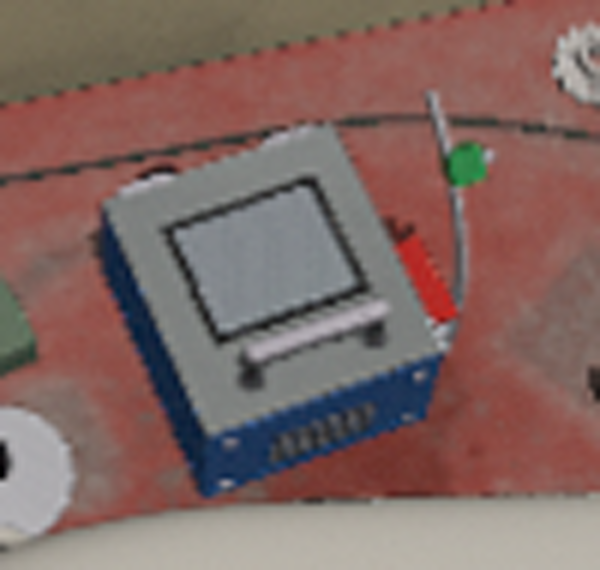

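View pics/b2.png

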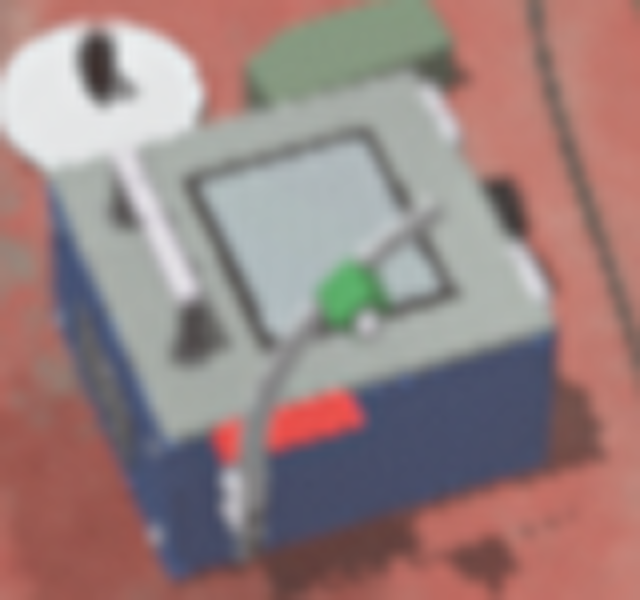

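```bash
cat > boxfit.py <<'E'
from meas import *
def top(X,Y):return((X+.5)/6-.5+230,(Y+.5)/6-.5+125)
def side(X,Y):return((X+.5)/8-.5+235,(Y+.5)/8-.5+180)
def feats(q):
    x,y,th,a,x0,x1,hw=q[:7]
    B=lambda *p:p
    tab=(.085-.145*np.cos(a),-.101,.104+.145*np.sin(a))
    bl=(-.065,.045,.146);br=(-.065,-.045,.146)
    L=dict(fl=(x0,hw,.108),fr=(x0,-hw,.108),bl=(x1,hw,.108),br=(x1,-hw,.108))
    F=[("top",tab,(307.23,152.27)),("side",tab,(277.92,215.92)),
     ("top",bl,top(247,353)),("top",br,top(386,307)),("side",bl,side(121,155)),("side",br,side(190,298)),
     ("top",L["bl"],top(104,203)),("top",L["br"],top(331,128)),("top",L["fr"],top(442,350)),("top",L["fl"],top(208,434)),
     ("side",L["fl"],side(50,172)),("side",L["fr"],side(165,442)),("side",L["br"],side(553,330)),("side",L["bl"],side(410,76)),
     ("top",(-.09,.08,0),top(206,497)),("top",(-.09,-.08,0),top(418,420)),("side",(-.09,-.08,0),side(170,582)),("side",(.09,-.08,0),side(548,466))]
    c,s=np.cos(th),np.sin(th)
    out=[]
    for n,p,px in F:
        w=(x+c*p[0]-s*p[1],y+s*p[0]+c*p[1],p[2]);o=q[7:9] if n=="top" else q[9:11]
        out.append((n,proj(n,w)[0]+o-px))
    return out
def res(q):return np.r_[np.concatenate([r for n,r in feats(q)]),np.array(q[7:11])/1.0]
s=least_squares(res,[.533,.17,.133,.8,-.09,.09,.08,0,0,0,0],loss="soft_l1")
if __name__=="__main__":
    print(s.x.round(4),np.degrees(s.x[2]))
    for n,r in feats(s.x):print(n,r.round(2))
    J=s.jac;print(np.sqrt(np.diag(np.linalg.inv(J.T@J))).round(4)[:4])
E
python3 boxfit.py
```

```text
[ 0.5329  0.172   0.1276  0.7527 -0.0899  0.0829  0.0788 -0.1236  0.1246
  0.0742  0.0544] 7.30897459863379
top [-2.66  0.55]
side [-0.2  -0.67]
top [0.06 0.09]
top [-0.23 -0.33]
side [ 0.31 -0.28]
side [0.51 0.8 ]
top [ 0.28 -0.24]
top [ 0.33 -0.54]
top [ 0.44 -0.2 ]
top [ 0.09 -0.08]
side [-0.33 -0.12]
side [ 0.1  -0.52]
side [-0.58 -0.47]
side [-0.06 -0.42]
top [-0.85  0.79]
top [ 1.3  -0.01]
side [0.01 1.1 ]
side [0.13 1.31]
[0.003  0.0031 0.0106 0.0238]
```

```bash
python3 - <<'E'
from boxfit import *
x,y,th=s.x[:3];c,sn=np.cos(th),np.sin(th)
M={"top":(307.23,152.27),"side":(277.92,215.92)}
def w(yo,a,r=.145):
    p=(.085-r*np.cos(a),yo,.104+r*np.sin(a));return(x+c*p[0]-sn*p[1],y+sn*p[0]+c*p[1],p[2])
def f(q):return np.concatenate([proj(n,w(*q))[0]+(s.x[7:9] if n=="top" else s.x[9:11])-M[n] for n in M])
r=least_squares(f,[-.101,.75]);print(r.x,r.fun,w(*r.x))
r=least_squares(f,[-.101,.75,.145]);print(r.x,r.fun,w(*r.x))
E
```

```text
Traceback (most recent call last):
  File "boxfit.py", line 22, in <module>
    s=least_squares(res,[.533,.17,.133,.8,-.09,.09,.08,0,0,0,0],loss="soft_l1")
  File "boxfit.py", line 21, in res
    def res(q):return np.r_[np.concatenate([r for n,r in feats(q)]),np.array(q[7:11])/1.0]
                                                         ~~~~~^^^
  File "boxfit.py", line 19, in feats
    out.append((n,proj(n,w)[0]+o-px))
                  ~~~~^^^^^
  File "h.py", line 13, in proj
    m=vision.camera_model(n)
ValueError: time passes only in moves, steps and waits
```

```bash
python3 - <<'E'
s=open('h.py').read()
s=s.replace("def cam(n):","import pickle,os\n_P='cm.pkl'\nif not os.path.exists(_P): pickle.dump({n:vision.camera_model(n) for n in('side','top')},open(_P,'wb'))\n_M=pickle.load(open(_P,'rb'))\ndef cam(n):").replace("m=vision.camera_model(n)","m=_M[n]")
open('h.py','w').write(s)
E
cat > tab.py <<'E'
from boxfit import *
x,y,th=s.x[:3];c,sn=np.cos(th),np.sin(th)
M={"top":(307.23,152.27),"side":(277.92,215.92)}
def w(yo,a,r=.145):
    p=(.085-r*np.cos(a),yo,.104+r*np.sin(a));return(x+c*p[0]-sn*p[1],y+sn*p[0]+c*p[1],p[2])
def f(q):return np.concatenate([proj(n,w(*q))[0]+(s.x[7:9] if n=="top" else s.x[9:11])-M[n] for n in M])
if __name__=="__main__":
    r=least_squares(f,[-.101,.75]);print(r.x,r.fun,w(*r.x))
    r=least_squares(f,[-.101,.75,.145]);print(r.x,r.fun,w(*r.x))
E
python3 tab.py
```

```text
[-0.10753559  0.75249466] [-1.00815596 -0.00832446  0.55149922  0.83250146] (np.float64(0.5258591642505984), np.float64(0.06266888981671694), np.float64(0.20310198311545793))
[-0.10868375  0.76728416  0.15141525] [-0.12579491 -0.24935232 -0.20040273  0.14513574] (np.float64(0.52289025291964), np.float64(0.06113052735691296), np.float64(0.2091098857830359))
```

Emit:
drive_tool:
  steps: [0,0,0,0,0,7.1,-1,0,0,0,0,0,7.1,-1,0,0,0,0,0,7.1,-1,0,0,0,0,0,7.1,-1,0,0,0,0,0,7.1,-1,0,0,0,0,0,7.1,-1,0,0,0,0,0,7.1,-1,0,0,0,0,0,7.1,-1]

```text
clock: 0.77
eef_pos: [0.158, 0.474, 0.3033]
tool_rot: [0.992, 0.125, -0.0, 0.001]
ft_force: [0.7, 0.4, -0.1]
grip_width: 0.0854
```

```bash
cat > go.py <<'E'
import sys
from h import *
from scipy.spatial.transform import Rotation as Ro
def st(o=None):
    o=o or bot.get_obs();R=Ro.from_quat(o["tool_rot"]).as_matrix();return o,R
if __name__=="__main__":
    o,R=st();t=np.array([float(v) for v in sys.argv[1:4]])
    d=R.T@(t-o["eef_pos"])*1000
    yaw=np.degrees(np.arctan2(R[1,0],R[0,0]))
    yt=float(sys.argv[4]) if len(sys.argv)>4 else 7.4
    Rt=np.array([[np.cos(np.radians(yt)),np.sin(np.radians(yt)),0],[np.sin(np.radians(yt)),-np.cos(np.radians(yt)),0],[0,0,-1]]).T
    Rt=np.column_stack([[np.cos(np.radians(yt)),np.sin(np.radians(yt)),0],[np.sin(np.radians(yt)),-np.cos(np.radians(yt)),0],[0,0,-1]])
    rv=np.degrees(Ro.from_matrix(R.T@Rt).as_rotvec())
    print("t",round(o["clock"],2),"pos",o["eef_pos"].round(4),"yaw",yaw.round(1),"f",o["ft_force"].round(1),"grip",round(o["grip_width"],4))
    print("delta mm",d.round(1),"rot",rv.round(2),"joints",o["joint_pos"].round(2))
E
python3 go.py .481 .365 .2
```

```text
t 0.77 pos [0.158  0.474  0.3033] yaw 14.4 f [ 0.7  0.4 -0.1] grip 0.0854
delta mm [285.7 185.9 103.3] rot [0.07 0.04 7.01] joints [ 1.25  0.24  0.    1.34 -0.    2.57]
```

Emit:
drive_tool:
  steps: [0,0,0,0,0,7.0,-1,0.03,0.015,0.01,0,0,0,-1,0.03,0.015,0.01,0,0,0,-1,0.03,0.015,0.01,0,0,0,-1,0.03,0.015,0.01,0,0,0,-1,0.03,0.015,0.01,0,0,0,-1,0.03,0.015,0.01,0,0,0,-1,0.03,0.015,0.01,0,0,0,-1]

```text
clock: 1.43
eef_pos: [0.3816, 0.3977, 0.233]
tool_rot: [0.998, 0.068, -0.0, 0.0]
ft_force: [-0.4, 1.0, 0.1]
grip_width: 0.0855
```

```bash
python3 go.py .481 .365 .2; python3 - <<'E'
from h import *
for n in("side","top"):
    p,d=vision.camera(n);np.savez("%s1.npz"%n,p=p,d=d)
    cv2.imwrite("pics/%s1.png"%n,cv2.resize(p[...,::-1],(768,576),interpolation=cv2.INTER_CUBIC))
E
```

```text
t 1.43 pos [0.3816 0.3977 0.233 ] yaw 7.8 f [-0.4  1.   0.1] grip 0.0855
delta mm [94.1 45.8 32.9] rot [0.03 0.05 0.36] joints [0.81 0.38 0.01 1.2  0.   2.24]
```

View pics/side1.png

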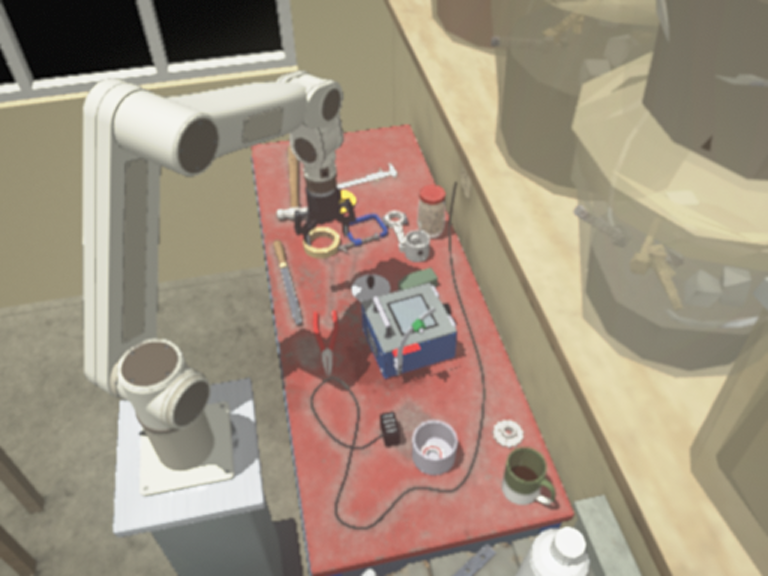

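View pics/top1.png

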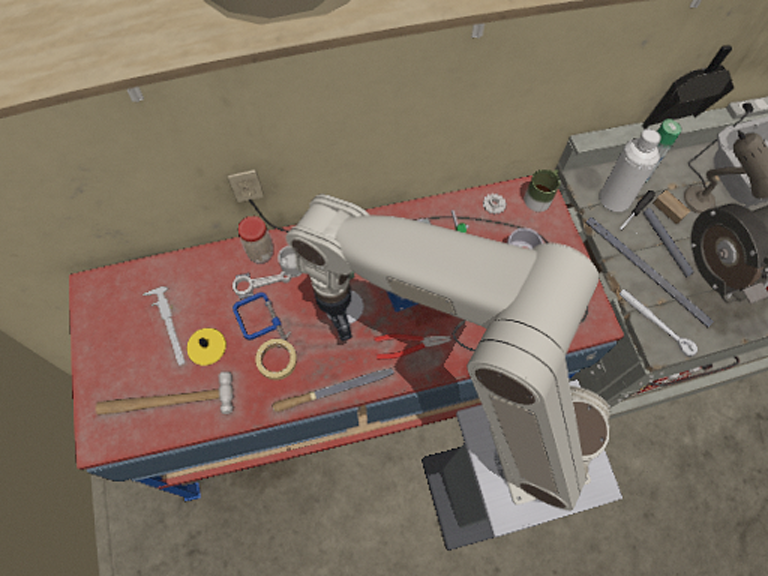

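```bash
cat > ov.py <<'E'
from h import *
def ring(c,r,z,N=60):
    a=np.linspace(0,2*np.pi,N);return np.c_[c[0]+r*np.cos(a),c[1]+r*np.sin(a),np.full(N,z)]
def crop(n,f,box,S,curves):
    p=np.load(f)["p"] if isinstance(f,str) else f
    x0,y0,x1,y1=box;im=cv2.resize(p[y0:y1,x0:x1,::-1],None,fx=S,fy=S,interpolation=cv2.INTER_CUBIC)
    for P,col in curves:
        q=((proj(n,P)-[x0,y0]+.5)*S-.5);cv2.polylines(im,[np.round(q*8).astype(np.int32)],False,col,1,cv2.LINE_AA,3)
    return im
E
python3 - <<'E'
from ov import *
c=(.481,.365);C=[(ring(c,.05,.011),(0,0,255)),(ring(c,.01,.051),(0,255,0)),(ring(c,.01,.024),(0,255,0))]
a=crop("side","side0.npz",(227,173,267,213),7,C);b=crop("top","top0.npz",(209,183,249,223),7,C)
p=(.5145,-.134);C=[(ring(p,.046,.07),(0,0,255)),(ring(p,.042,.07),(0,255,0)),(ring(p,.046,0),(255,0,0))]
d=crop("side","side0.npz",(270,278,310,318),7,C);e=crop("top","top0.npz",(328,147,368,187),7,C)
cv2.imwrite("pics/ov.png",np.vstack([np.hstack([a,b]),np.hstack([d,e])]))
E
```

```text
(no output)
```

View pics/ov.png

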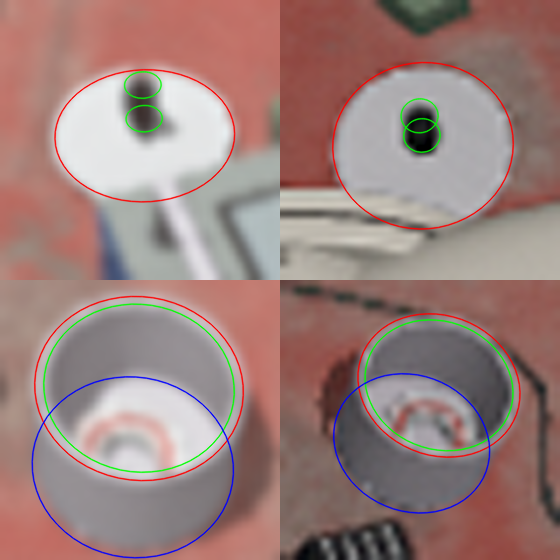

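Emit:
drive_tool:
  steps: [0.0235,0.0115,0,0,0,0.36,-1,0.0235,0.0115,0,0,0,0,-1,0.0235,0.0115,0,0,0,0,-1,0.0235,0.0115,0,0,0,0,-1,0,0,0.02,0,0,0,-1,0,0,0.02,0,0,0,-1,0,0,0.02,0,0,0,-1,0,0,0.0,0,0,0,-1]

```text
clock: 2.2
eef_pos: [0.477, 0.3638, 0.1692]
tool_rot: [0.998, 0.065, -0.004, 0.002]
ft_force: [-1.2, -0.5, -1.5]
grip_width: 0.0852
```

```bash
python3 go.py .481 .365 .09; python3 - <<'E'
from ov import *
for n,b in(("side",(210,120,300,220)),("top",(180,150,280,240))):
    p,d=vision.camera(n);np.savez("%s2.npz"%n,p=p,d=d)
    cv2.imwrite("pics/%s2.png"%n,crop(n,p,b,6,[]))
E
```

```text
t 2.2 pos [0.477  0.3638 0.1692] yaw 7.4 f [-1.2 -0.5 -1.5] grip 0.0852
delta mm [ 4.7 -1.  79.1] rot [0.25 0.47 0.01] joints [0.65 0.53 0.07 1.12 0.   2.09]
```

View pics/side2.png

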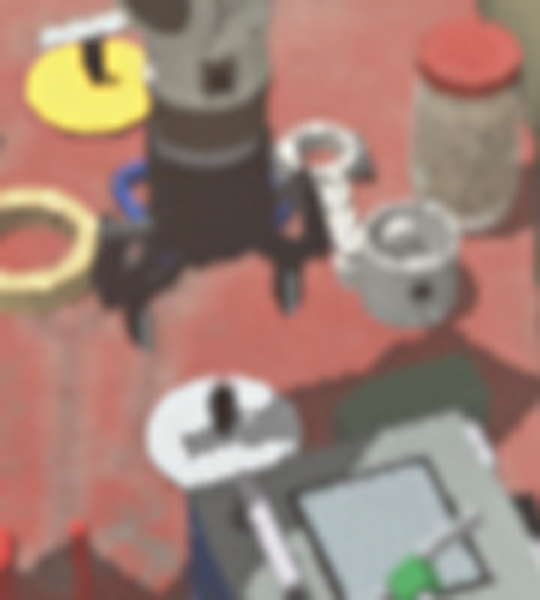

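Emit:
drive_tool:
  steps: [0.002,0,0.02,0,0,0,-1,0,0,0.02,0,0,0,-1,0,0,0.02,0,0,0,-1,0,0,0.01,0,0,0,-1,0,0,0,0,0,0,-1,0,0,0,0,0,0,-1]

```text
clock: 2.8
eef_pos: [0.4817, 0.366, 0.1048]
tool_rot: [0.998, 0.065, 0.0, -0.0]
ft_force: [0.1, 0.9, -0.1]
grip_width: 0.0852
```

```bash
python3 go.py .481 .365 .09
```

```text
t 2.8 pos [0.4817 0.366  0.1048] yaw 7.4 f [ 0.1  0.9 -0.1] grip 0.0852
delta mm [-0.9  0.9 14.8] rot [-0.02 -0.04  0.02] joints [ 0.65  0.59 -0.    0.98  0.    2.09]
```

Emit:
drive_tool:
  steps: [-0.001,0.001,0.007,0,0,0,-1,0,0,0.007,0,0,0,-1,0,0,0,0,0,0,-1,0,0,0,0,0,0,1,0,0,0,0,0,0,1,0,0,0,0,0,0,1,0,0,0,0,0,0,1,0,0,0,0,0,0,1]

```text
clock: 3.47
eef_pos: [0.4809, 0.3645, 0.0901]
tool_rot: [0.998, 0.065, 0.0, -0.0]
ft_force: [0.4, -0.5, 0.2]
grip_width: 0.0257
```

Emit:
drive_tool:
  steps: [0,0,0,0,0,0,1,0,0,0,0,0,0,1,0,0,0,0,0,0,1,0,0,0,0,0,0,1]

```text
clock: 3.8
eef_pos: [0.481, 0.3646, 0.0903]
tool_rot: [0.998, 0.065, 0.0, -0.0]
ft_force: [0.1, -0.5, 2.6]
grip_width: 0.0184
```

```bash
python3 go.py .481 .365 .09
```

```text
t 3.8 pos [0.481  0.3646 0.0903] yaw 7.4 f [ 0.1 -0.5  2.6] grip 0.0184
delta mm [ 0.1 -0.4  0.3] rot [-0.03 -0.04 -0.  ] joints [ 0.65  0.61 -0.02  0.94  0.    2.09]
```

Emit:
drive_tool:
  steps: [0,0,-0.005,0,0,0,1,0,0,-0.01,0,0,0,1,0,0,-0.02,0,0,0,1,0,0,-0.03,0,0,0,1,0,0,-0.03,0,0,0,1,0,0,-0.03,0,0,0,1,0,0,-0.03,0,0,0,1,0,0,-0.03,0,0,0,1]

```text
clock: 4.47
eef_pos: [0.4802, 0.3641, 0.2767]
tool_rot: [0.998, 0.065, -0.0, 0.0]
ft_force: [0.1, 1.4, -2.1]
grip_width: 0.0182
```

Emit:
drive_tool:
  steps: [0,0,-0.03,0,0,0,1,0,0,-0.03,0,0,0,1,0,0,-0.03,0,0,0,1,0,0,-0.02,0,0,0,1,0,0,0,0,0,0,1]

```text
clock: 4.88
eef_pos: [0.4814, 0.365, 0.391]
tool_rot: [0.998, 0.065, 0.004, -0.003]
ft_force: [-0.3, 0.5, -0.8]
grip_width: 0.0186
```

```bash
python3 go.py .513 -.133 .38; python3 - <<'E'
from ov import *
for n,b in(("side",(210,90,310,190)),):
    p,d=vision.camera(n)
    cv2.imwrite("pics/%s3.png"%n,crop(n,p,b,6,[]))
E
```

```text
t 4.88 pos [0.4814 0.365  0.391 ] yaw 7.4 f [-0.3  0.5 -0.8] grip 0.0186
delta mm [-32.9 497.9   8.4] rot [-0.28 -0.49  0.01] joints [ 0.65  0.44  0.52  1.63 -0.    2.09]
```

View pics/side3.png

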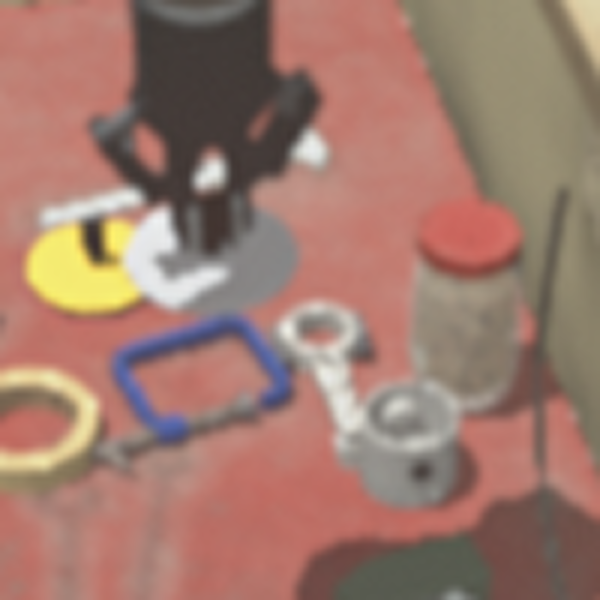

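The picture shows the cover held level by its knob at crop pixel (210,255), lifted clear.

Emit:
drive_tool:
  steps: [-0.002,0.02,0,0,0,0,1,-0.002,0.03,0,0,0,0,1,-0.002,0.03,0,0,0,0,1,-0.002,0.03,0,0,0,0,1,-0.002,0.03,0,0,0,0,1,-0.002,0.03,0,0,0,0,1,-0.002,0.03,0,0,0,0,1,-0.002,0.03,0,0,0,0,1]

```text
clock: 5.6
eef_pos: [0.4934, 0.1327, 0.3825]
tool_rot: [0.998, 0.065, -0.002, 0.0]
ft_force: [1.4, 0.0, -1.9]
grip_width: 0.0179
```

Emit:
drive_tool:
  steps: [-0.002,0.03,0,0,0,0,1,-0.002,0.03,0,0,0,0,1,-0.002,0.03,0,0,0,0,1,-0.002,0.03,0,0,0,0,1,-0.002,0.03,0,0,0,0,1,-0.002,0.03,0,0,0,0,1,-0.002,0.03,0,0,0,0,1,-0.002,0.02,0,0,0,0,1]

```text
clock: 6.27
eef_pos: [0.5072, -0.0982, 0.3824]
tool_rot: [0.998, 0.064, -0.002, -0.0]
ft_force: [0.2, 0.4, -1.9]
grip_width: 0.0184
```

```bash
python3 go.py .513 -.133 .2
```

```text
t 6.27 pos [ 0.5072 -0.0982  0.3824] yaw 7.3 f [ 0.2  0.4 -1.9] grip 0.0184
delta mm [  2.1  35.3 182.4] rot [-0.03  0.25 -0.1 ] joints [-0.19  0.26  0.23  1.55 -0.    1.25]
```

Emit:
drive_tool:
  steps: [0.001,0.015,0.02,0,0,0,1,0,0.012,0.03,0,0,0,1,0,0,0.03,0,0,0,1,0,0,0.03,0,0,0,1,0,0,0.03,0,0,0,1,0,0,0.02,0,0,0,1,0,0,0,0,0,0,1,0,0,0,0,0,0,1]

```text
clock: 6.93
eef_pos: [0.5108, -0.1221, 0.2225]
tool_rot: [0.998, 0.065, -0.003, -0.001]
ft_force: [0.1, 0.0, -0.9]
grip_width: 0.0185
```

```bash
python3 go.py .513 -.133 .2; python3 - <<'E'
from ov import *
o=bot.get_obs();c=o["eef_pos"]; print(c)
p0=(.513,-.133)
C=[(ring(p0,.046,.07),(0,0,255)),(ring(c[:2],.05,c[2]-.09+.011),(0,255,0))]
ims=[]
for n,b in(("side",(255,245,330,325)),("top",(310,120,385,200))):
    p,d=vision.camera(n);np.savez("%s4.npz"%n,p=p,d=d)
    ims.append(crop(n,p,b,5,C))
cv2.imwrite("pics/s4.png",np.hstack(ims))
E
```

```text
t 6.93 pos [ 0.5108 -0.1221  0.2225] yaw 7.4 f [ 0.1  0.  -0.9] grip 0.0185
delta mm [ 0.9 11.2 22.5] rot [-0.13  0.34 -0.  ] joints [-0.23  0.34 -0.07  1.16  0.    1.21]
[ 0.51076587 -0.1220666   0.22248955]
```

View pics/s4.png

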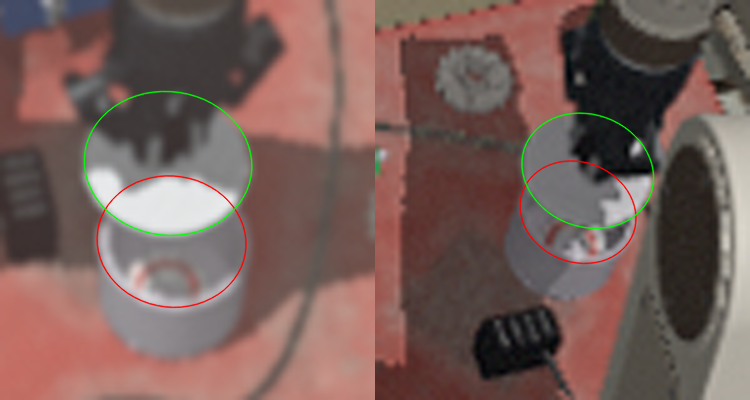

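```bash
python3 - <<'E'
from ov import *
from scipy.optimize import least_squares
def edges(n,c,half):
    p=np.load(n+"0.npz")["p"].astype(np.float32);red=cv2.GaussianBlur(p[...,0]-p[...,1],(0,0),.6)
    K,D,R,t=cam(n);C=-R.T@t;away=np.arctan2(c[1]-C[1],c[0]-C[0])
    out=[]
    rs=np.linspace(.036,.058,67)
    for a in away+np.radians(np.arange(-half,half+1,5)):
        P=np.c_[c[0]+rs*np.cos(a),c[1]+rs*np.sin(a),np.full(len(rs),.07)]
        q=proj(n,P).astype(np.float32);v=cv2.remap(red,q[None,:,0],q[None,:,1],cv2.INTER_LINEAR)[0]
        lo,hi=np.median(v[:20]),np.median(v[-12:])
        if hi-lo<25: continue
        i=np.argmax(v>(lo+hi)/2);out.append((c[0]+rs[i]*np.cos(a),c[1]+rs[i]*np.sin(a),rs[i]))
    return np.array(out)
c=(.513,-.133)
for h in(70,95):
  for n in("side","top"):
    E=edges(n,c,h)
    s=least_squares(lambda q:np.hypot(E[:,0]-q[0],E[:,1]-q[1])-.046,c,loss="soft_l1",f_scale=.001)
    s2=least_squares(lambda q:np.hypot(E[:,0]-q[0],E[:,1]-q[1])-q[2],(*c,.046),loss="soft_l1",f_scale=.001)
    print(n,len(E),s.x.round(4),s2.x.round(4),(E[:,2]*1000).round(1))
E
```

```text
side 19 [ 0.5149 -0.1317] [ 0.514  -0.1326  0.0471] [48.3 48.3 48.  48.  48.  48.3 48.3 48.  48.  48.  48.  47.7 47.7 48.
 48.3 48.3 48.  47.3 46.7]
top 19 [ 0.5139 -0.1355] [ 0.5113 -0.1345  0.0485] [51.3 51.  50.7 48.7 47.7 47.7 47.7 47.7 47.7 48.  48.  48.  47.7 47.7
 48.3 49.  49.3 45.3 45.7]
side 26 [ 0.5152 -0.132 ] [ 0.5146 -0.133   0.047 ] [51.  50.3 49.  48.3 48.  48.3 48.3 48.  48.  48.  48.3 48.3 48.  48.
 48.  48.  47.7 47.7 48.  48.3 48.3 48.  47.3 46.7 45.  45.3]
top 28 [ 0.5147 -0.1344] [ 0.515  -0.1346  0.0457] [45.3 45.3 45.  44.3 51.3 51.  50.7 48.7 47.7 47.7 47.7 47.7 47.7 48.
 48.  48.  47.7 47.7 48.3 49.  49.3 45.3 45.7 45.7 45.7 46.3 47.3 48.7]
```

Emit:
drive_tool:
  steps: [0.001,0.006,0.01,0,0,0,1,0,0.005,0.01,0,0,0,1,0,0,0.01,0,0,0,1,0,0,0.01,0,0,0,1,0,0,0,0,0,0,1,0,0,0,0,0,0,1]

```text
clock: 7.53
eef_pos: [0.5143, -0.1331, 0.1837]
tool_rot: [0.998, 0.065, -0.001, -0.0]
ft_force: [0.5, 0.7, -2.5]
grip_width: 0.0183
```

```bash
python3 go.py .5135 -.133 .165; 
```

```text
t 7.53 pos [ 0.5143 -0.1331  0.1837] yaw 7.4 f [ 0.5  0.7 -2.5] grip 0.0183
delta mm [-0.7 -0.1 18.7] rot [-0.07  0.15 -0.  ] joints [-0.25  0.39 -0.12  1.07  0.    1.19]
```

Emit:
drive_tool:
  steps: [-0.0005,0,0.008,0,0,0,1,0,0,0.008,0,0,0,1,0,0,0,0,0,0,1,0,0,0,0,0,0,1]

```text
clock: 7.87
eef_pos: [0.5141, -0.1331, 0.1682]
tool_rot: [0.998, 0.065, -0.001, -0.0]
ft_force: [-0.4, -0.5, -2.3]
grip_width: 0.0182
```

```bash
python3 go.py .5135 -.133 .1545; python3 - <<'E'
from ov import *
o=bot.get_obs();c=o["eef_pos"]
p0=(.5135,-.133)
C=[(ring(p0,.046,.0),(0,0,255)),(ring(c[:2],.05,c[2]-.09+.011),(0,255,0))]
ims=[]
for n,b in(("side",(255,245,330,325)),("top",(310,120,385,200))):
    p,d=vision.camera(n)
    ims.append(crop(n,p,b,5,C))
cv2.imwrite("pics/s5.png",np.hstack(ims))
E
```

```text
t 7.87 pos [ 0.5141 -0.1331  0.1682] yaw 7.4 f [-0.4 -0.5 -2.3] grip 0.0182
delta mm [-0.6 -0.2 13.7] rot [-0.03  0.08  0.01] joints [-0.25  0.4  -0.14  1.03  0.    1.19]
```

View pics/s5.png

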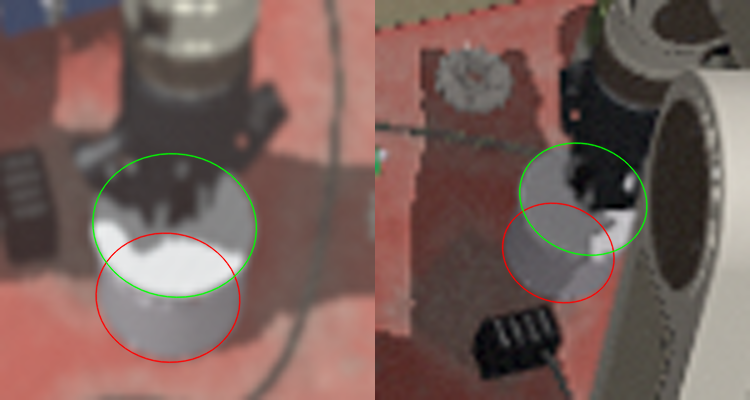

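Aligned: the cover outline (green) sits concentrically over the pot (base ring in red). Lowering slowly.

Emit:
drive_tool:
  steps: [-0.0005,0,0.004,0,0,0,1,0,0,0.003,0,0,0,1,0,0,0.003,0,0,0,1,0,0,0.0,0,0,0,1,0,0,0,0,0,0,1]

```text
clock: 8.38
eef_pos: [0.5139, -0.1333, 0.1586]
tool_rot: [0.998, 0.065, -0.0, -0.0]
ft_force: [0.3, 0.3, -1.8]
grip_width: 0.0184
```

Emit:
drive_tool:
  steps: [0,0,0.002,0,0,0,1,0,0,0.001,0,0,0,1,0,0,0,0,0,0,1,0,0,0,0,0,0,1]

```text
clock: 8.72
eef_pos: [0.5141, -0.1334, 0.1559]
tool_rot: [0.998, 0.065, -0.0, -0.0]
ft_force: [0.3, 0.2, -2.2]
grip_width: 0.0183
```

Emit:
drive_tool:
  steps: [0,0,0.001,0,0,0,1,0,0,0.001,0,0,0,1,0,0,0,0,0,0,1,0,0,0,0,0,0,1]

```text
clock: 9.05
eef_pos: [0.5143, -0.1334, 0.1543]
tool_rot: [0.998, 0.065, 0.0, 0.0]
ft_force: [-1.4, -0.9, 1.0]
grip_width: 0.018
```

Emit:
drive_tool:
  steps: [0,0,0,0,0,0,-1,0,0,0,0,0,0,-1,0,0,0,0,0,0,-1,0,0,0,0,0,0,-1,0,0,0,0,0,0,-1,0,0,0,0,0,0,-1,0,0,0,0,0,0,-1]

```text
clock: 9.63
eef_pos: [0.5141, -0.1334, 0.1539]
tool_rot: [0.998, 0.065, -0.0, -0.0]
ft_force: [0.2, -0.5, -0.3]
grip_width: 0.0854
```

Emit:
drive_tool:
  steps: [0,0,-0.01,0,0,0,-1,0,0,-0.02,0,0,0,-1,0,0,-0.03,0,0,0,-1,0,0,-0.03,0,0,0,-1,0,0,-0.03,0,0,0,-1,0,0,-0.03,0,0,0,-1,0,0,-0.03,0,0,0,-1,0,0,-0.03,0,0,0,-1]

```text
clock: 10.3
eef_pos: [0.5137, -0.1333, 0.3664]
tool_rot: [0.998, 0.065, 0.001, 0.0]
ft_force: [1.0, -0.6, -0.4]
grip_width: 0.0851
```

```bash
python3 go.py .4685 .163 .38; python3 - <<'E'
from ov import *
p0=(.5135,-.133)
C=[(ring(p0,.046,.0),(0,0,255)),(ring(p0,.05,.075),(0,255,0))]
ims=[]
for n,b in(("side",(255,245,330,325)),("top",(310,120,385,200))):
    p,d=vision.camera(n);w=world(n,d)
    m=(np.hypot(w[...,0]-p0[0],w[...,1]-p0[1])<.055)&(w[...,2]>.06)&(w[...,2]<.09)
    P=w[m];r=np.hypot(P[:,0]-p0[0],P[:,1]-p0[1]);P=P[(r>.014)&(r<.047)]
    A=np.c_[P[:,:2]-p0,np.ones(len(P))];print(n,len(P),np.linalg.lstsq(A,P[:,2],rcond=None)[0])
    ims.append(crop(n,p,b,5,C if n=="top" else C))
cv2.imwrite("pics/s6.png",np.hstack(ims))
E
```

```text
t 10.3 pos [ 0.5137 -0.1333  0.3664] yaw 7.4 f [ 1.  -0.6 -0.4] grip 0.0851
delta mm [  -6.6 -299.6  -13.7] rot [ 0.02 -0.06  0.  ] joints [-0.25  0.29  0.23  1.51 -0.    1.19]
side 559 [0.00369171 0.01752297 0.07461159]
top 334 [ 0.01586206 -0.00054929  0.07392215]
```

View pics/s6.png

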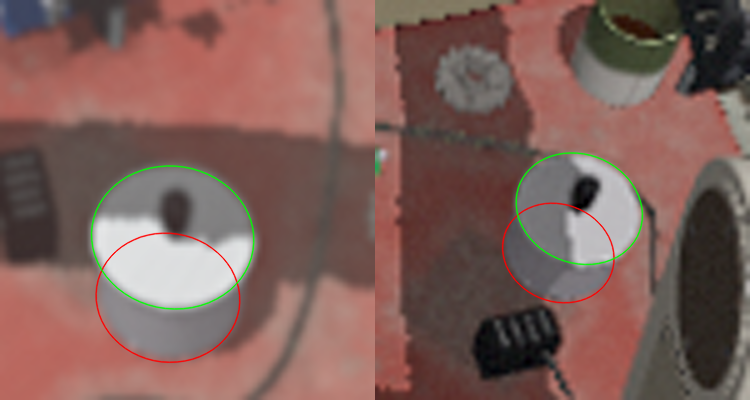

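Cover seated: its top is at 74–75 mm (75 expected), tilt is about 1° or less, and the outline is concentric. Now to the bar.

Emit:
drive_tool:
  steps: [0,-0.02,-0.014,0,0,0,-1,-0.001,-0.03,0,0,0,0,-1,-0.001,-0.03,0,0,0,0,-1,-0.001,-0.03,0,0,0,0,-1,-0.001,-0.03,0,0,0,0,-1,-0.001,-0.03,0,0,0,0,-1,-0.001,-0.03,0,0,0,0,-1,0,-0.03,0,0,0,0,-1]

```text
clock: 11.07
eef_pos: [0.4776, 0.0951, 0.3779]
tool_rot: [0.998, 0.064, -0.0, 0.0]
ft_force: [-0.0, 0.4, -0.5]
grip_width: 0.0857
```

Emit:
drive_tool:
  steps: [0,-0.03,0,0,0,0,-1,0,-0.03,0,0,0,0,-1,0,0,0.02,0,0,0,-1,0,0,0.03,0,0,0,-1,0,0,0,0,0,0,-1,0,0,0,0,0,0,-1]

```text
clock: 11.57
eef_pos: [0.4695, 0.1531, 0.3267]
tool_rot: [0.998, 0.065, -0.002, 0.001]
ft_force: [0.5, 0.1, 1.1]
grip_width: 0.0856
```

```bash
python3 go.py .4685 .1637 .2
```

```text
t 11.57 pos [0.4695 0.1531 0.3267] yaw 7.4 f [0.5 0.1 1.1] grip 0.0856
delta mm [  1.  -10.7 126.7] rot [0.05 0.27 0.02] joints [ 0.32  0.22  0.04  1.39 -0.    1.76]
```

Emit:
drive_tool:
  steps: [0,-0.01,0.02,0,0,0,-1,0,0,0.03,0,0,0,-1,0,0,0.02,0,0,0,-1,0,0,0,0,0,0,-1,0,0,0,0,0,0,-1]

```text
clock: 11.98
eef_pos: [0.4699, 0.163, 0.259]
tool_rot: [0.998, 0.064, 0.0, -0.0]
ft_force: [1.5, -0.2, 1.5]
grip_width: 0.0858
```

```bash
python3 go.py .4685 .1637 .2; python3 - <<'E'
from ov import *
ims=[]
for n,b in(("side",(225,140,305,250)),("top",(225,115,325,225))):
    p,d=vision.camera(n)
    ims.append(crop(n,p,b,4,[]))
cv2.imwrite("pics/s7.png",np.hstack(ims))
E
```

```text
t 11.98 pos [0.4699 0.163  0.259 ] yaw 7.4 f [ 1.5 -0.2  1.5] grip 0.0858
delta mm [-1.3 -0.9 59. ] rot [-0.   -0.   -0.05] joints [ 0.33  0.26 -0.09  1.22  0.    1.78]
```

View pics/s7.png

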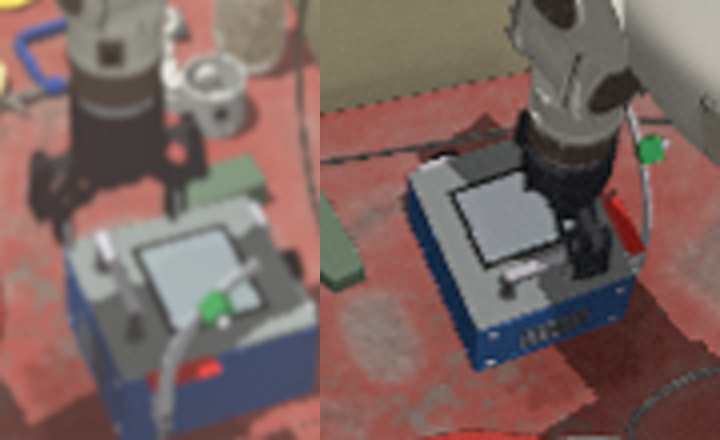

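Emit:
drive_tool:
  steps: [-0.001,-0.001,0.02,0,0,0,-1,0,0,0.02,0,0,0,-1,0,0,0.01,0,0,0,-1,0,0,0.008,0,0,0,-1,0,0,0,0,0,0,-1,0,0,0,0,0,0,-1]

```text
clock: 12.58
eef_pos: [0.4689, 0.1643, 0.2007]
tool_rot: [0.998, 0.064, 0.0, -0.0]
ft_force: [-0.2, 0.2, 0.3]
grip_width: 0.0853
```

```bash
python3 go.py .4685 .1637 .2
```

```text
t 12.58 pos [0.4689 0.1643 0.2007] yaw 7.4 f [-0.2  0.2  0.3] grip 0.0853
delta mm [-0.5  0.5  0.7] rot [-0.01 -0.05 -0.01] joints [ 0.34  0.3  -0.19  1.08 -0.    1.78]
```

Emit:
drive_tool:
  steps: [0,0,0.001,0,0,0,1,0,0,0,0,0,0,1,0,0,0,0,0,0,1,0,0,0,0,0,0,1,0,0,0,0,0,0,1,0,0,0,0,0,0,1,0,0,0,0,0,0,1,0,0,0,0,0,0,1]

```text
clock: 13.25
eef_pos: [0.4678, 0.1641, 0.199]
tool_rot: [0.998, 0.065, -0.001, 0.0]
ft_force: [-2.2, -0.5, 2.6]
grip_width: 0.0098
```

Emit:
drive_tool:
  steps: [0,0,0,0,0,0,1,0,0,0,0,0,0,1,0,0,0,0,0,0,1,0,0,0,0,0,0,1]

```text
clock: 13.58
eef_pos: [0.4679, 0.1641, 0.199]
tool_rot: [0.998, 0.065, -0.001, -0.0]
ft_force: [-4.1, -0.9, 4.8]
grip_width: 0.0102
```

```bash
python3 - <<'E'
import numpy as np
for a in np.arange(0,.86,.1):
    t=.2727+a;r=np.hypot(.150,.042);print(round(a,2),"dx_tool %.1f up %.1f"%(1000*(.15-r*np.cos(t)),1000*(r*np.sin(t)-.042)))
E
python3 go.py .4685 .1637 .2
```

```text
0.0 dx_tool -0.0 up -0.0
0.1 dx_tool 4.9 up 14.7
0.2 dx_tool 11.3 up 28.9
0.3 dx_tool 19.1 up 42.4
0.4 dx_tool 28.2 up 55.1
0.5 dx_tool 38.5 up 66.7
0.6 dx_tool 49.9 up 77.3
0.7 dx_tool 62.3 up 86.7
0.8 dx_tool 75.6 up 94.8
t 13.58 pos [0.4679 0.1641 0.199 ] yaw 7.4 f [-4.1 -0.9  4.8] grip 0.0102
delta mm [ 0.6  0.5 -1. ] rot [-0.01  0.06  0.01] joints [ 0.34  0.31 -0.19  1.07  0.    1.78]
```

Emit:
drive_tool:
  steps: [0.0015,0,-0.005,0,0,0,1,0.0015,0,-0.005,0,0,0,1,0.002,0,-0.005,0,0,0,1,0.002,0,-0.005,0,0,0,1,0,0,0,0,0,0,1,0,0,0,0,0,0,1]

```text
clock: 14.08
eef_pos: [0.4745, 0.165, 0.2188]
tool_rot: [0.998, 0.065, -0.001, 0.0]
ft_force: [-4.7, 0.6, -4.2]
grip_width: 0.0098
```

```bash
python3 go.py .4685 .1637 .2; python3 -c "
from workcell import bot;o=bot.get_obs();print(o['ft_torque'])"
```

```text
t 14.08 pos [0.4745 0.165  0.2188] yaw 7.4 f [-4.7  0.6 -4.2] grip 0.0098
delta mm [-6.1  0.5 18.8] rot [0.   0.15 0.01] joints [ 0.33  0.3  -0.14  1.13  0.    1.78]
[0.13387463 1.17482407 0.01827998]
```

Emit:
drive_tool:
  steps: [0.0025,0,-0.0045,0,0,0,1,0.0025,0,-0.0045,0,0,0,1,0.004,0,-0.0068,0,0,0,1,0.004,0,-0.0068,0,0,0,1,0.0045,0,-0.0064,0,0,0,1,0.0045,0,-0.0064,0,0,0,1,0,0,0,0,0,0,1,0,0,0,0,0,0,1]

```text
clock: 14.75
eef_pos: [0.4947, 0.1676, 0.2544]
tool_rot: [0.998, 0.065, -0.003, 0.0]
ft_force: [-11.5, -0.2, -2.2]
grip_width: 0.0098
```

```bash
python3 go.py .4685 .1637 .2; python3 -c "
from workcell import bot;o=bot.get_obs();print(o['ft_torque'])"
```

```text
t 14.75 pos [0.4947 0.1676 0.2544] yaw 7.4 f [-11.5  -0.2  -2.2] grip 0.0098
delta mm [-26.1   0.5  54.6] rot [-0.01  0.38  0.02] joints [ 0.33  0.32 -0.03  1.24  0.    1.77]
[-0.02522328  2.53609172  0.04026443]
```

```bash
python3 - <<'E'
from ov import *
ims=[]
for n,b in(("side",(225,140,325,260)),("top",(225,105,325,225))):
    p,d=vision.camera(n);np.savez("%s8.npz"%n,p=p,d=d)
    ims.append(crop(n,p,b,4,[]))
cv2.imwrite("pics/s8.png",np.hstack(ims))
E
```

```text
(no output)
```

View pics/s8.png

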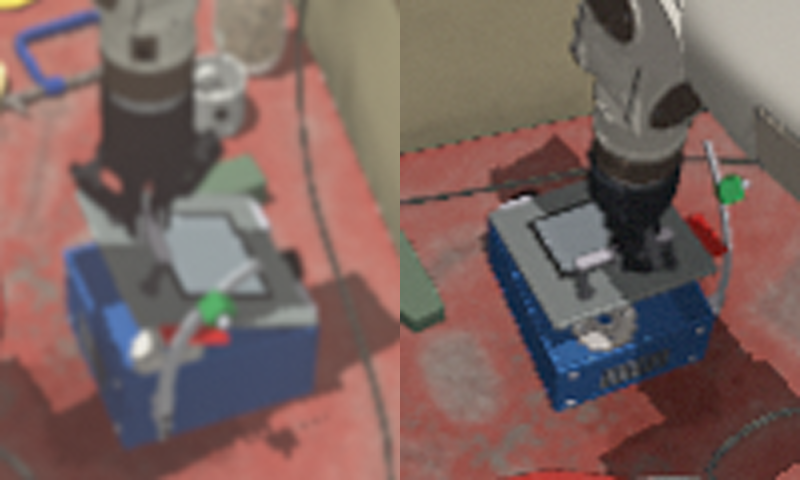

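Emit:
drive_tool:
  steps: [0.005,0,-0.006,0,0,0,1,0.005,0,-0.006,0,0,0,1,0.0055,0,-0.0055,0,0,0,1,0.006,0,-0.005,0,0,0,1,0.006,0,-0.005,0,0,0,1,0,0,0,0,0,0,1,0,0,0,0,0,0,1]

```text
clock: 15.43
eef_pos: [0.522, 0.1712, 0.2837]
tool_rot: [0.998, 0.065, -0.002, -0.0]
ft_force: [-14.5, -0.6, 7.0]
grip_width: 0.0101
```

```bash
python3 go.py .4685 .1637 .2; python3 - <<'E'
from ov import *
print(bot.get_obs()["ft_torque"])
ims=[]
for n,b in(("side",(245,180,325,260)),("top",(245,125,325,205))):
    p,d=vision.camera(n);np.savez("%s9.npz"%n,p=p,d=d)
    ims.append(crop(n,p,b,5,[]))
cv2.imwrite("pics/s9.png",np.hstack(ims))
E
```

```text
t 15.43 pos [0.522  0.1712 0.2837] yaw 7.4 f [-14.5  -0.6   7. ] grip 0.0101
delta mm [-53.6   0.6  83.9] rot [-0.03  0.28  0.03] joints [0.32 0.35 0.1  1.33 0.   1.76]
[-0.24366835  3.0323685   0.02377312]
```

View pics/s9.png

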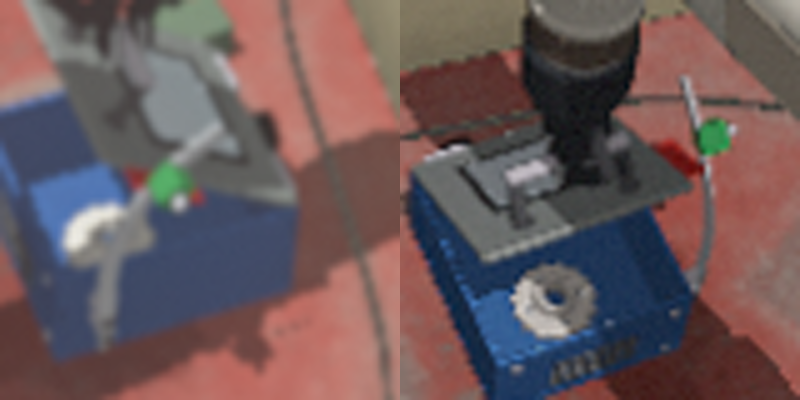

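```bash
cat > tab2.py <<'E'
from boxfit import *
import glob,os
x,y,th=s.x[:3];c,sn=np.cos(th),np.sin(th)
off={"top":s.x[7:9],"side":s.x[9:11]}
def B(P):
    P=np.atleast_2d(P);return np.c_[x+c*P[:,0]-sn*P[:,1],y+sn*P[:,0]+c*P[:,1],P[:,2]]
def pol(r,a,yo):return np.array([.085-r*np.cos(a),yo,.104+r*np.sin(a)])
def pj(n,P):return proj(n,B(P))+off[n]
def gmask(p):
    p=p.astype(np.float32);g=p[...,1]-(p[...,0]+p[...,2])/2
    return np.clip(g/70,0,1)
def gcent(p,n):
    g=gmask(p);c0=pj(n,pol(.148,.765,-.106))[0];v,u=np.mgrid[0:g.shape[0],0:g.shape[1]]
    g=g*(np.hypot(u-c0[0],v-c0[1])<8)*(g>.25)
    return np.array([(g*u).sum(),(g*v).sum()])/g.sum(),(g>.5).sum()
if __name__=="__main__":
    M={}
    for n in("side","top"):
        L=[]
        for i in(0,1,2,4,8,9):
            f="%s%d.npz"%(n,i)
            if os.path.exists(f):
                q,k=gcent(np.load(f)["p"],n);print(f,q.round(2),k)
                if k>12:L.append(q)
        M[n]=np.median(L,0)
    print(M)
    for fix in("r","free"):
        f=lambda q:np.concatenate([pj(n,pol(q[2] if fix=="free" else .145,q[0],q[1]))[0]-M[n] for n in M])
        r=least_squares(f,[.76,-.105,.148][:3 if fix=="free" else 2]);print(fix,r.x,r.fun)
E
python3 tab2.py
python3 - <<'E'
import sys;sys.path.insert(0,'.')
from tab2 import *
from ov import crop
def pr(a):
    P=[pol(.085,a,-.080),pol(.145,a,-.080),pol(.145,a,-.100),pol(.085,a,-.100),pol(.085,a,-.080)];return B(P)
arc=B([pol(.145,t,-.101) for t in np.linspace(0,1.1,30)])
ims=[]
for i,a in((0,0),(9,.66)):
    ims.append(np.hstack([crop(n,"%s%d.npz"%(n,i),b,5,[(pr(a),(255,255,0)),(arc,(0,255,255)),(B([pol(.125,.765,-.101),pol(.165,.765,-.101)]),(255,0,255))]) for n,b in(("side",(250,190,310,250)),("top",(275,135,335,195)))]))
cv2.imwrite("pics/pt.png",np.vstack(ims))
E
```

```text
side0.npz [278.14 216.1 ] 41
side1.npz [278.14 216.08] 41
side2.npz [278.14 216.08] 42
side4.npz [275.02 216.21] 2
side8.npz [278.17 216.04] 43
side9.npz [278.17 216.06] 43
top0.npz [307.26 152.07] 34
top1.npz [307.46 151.63] 29
top2.npz [nan nan] 0
top4.npz [307.25 152.06] 35
top8.npz [307.26 152.06] 35
top9.npz [307.26 152.07] 35
{'side': array([278.1429458 , 216.07646624]), 'top': array([307.25758841, 152.05858178])}
r [ 0.75589387 -0.10821839] [ 0.50936925  0.73161769 -0.88969495  0.01662518]
free [ 0.76906898 -0.10924452  0.15073822] [-0.16105684  0.11668547 -0.10113292 -0.20052283]tab2.py:15: RuntimeWarning: invalid value encountered in divide
  return np.array([(g*u).sum(),(g*v).sum()])/g.sum(),(g>.5).sum()
```

View pics/pt.png

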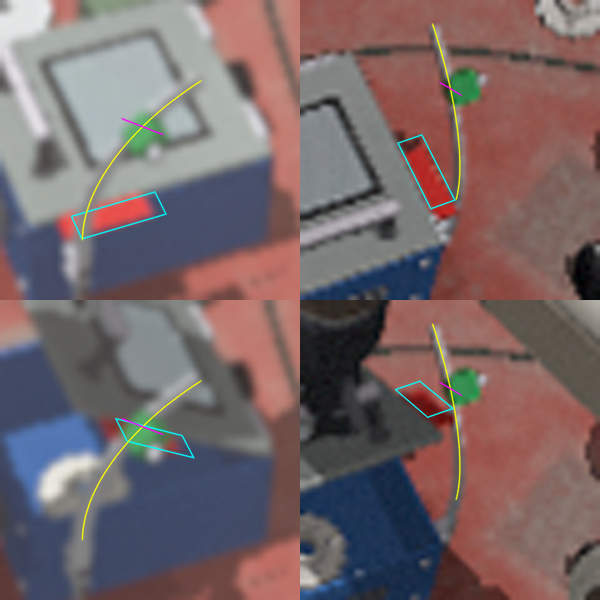

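```bash
cat > lidfit.py <<'E'
from tab2 import *
from ov import crop
x0,x1,hw=s.x[4:7]
def lid(px,py,pz,a):  # box coords at shut -> rotated
    dx,dz=px-.085,pz-.104;ca,sa=np.cos(a),np.sin(a)
    return np.array([.085+dx*ca+dz*sa,py,.104-dx*sa+dz*ca])
def outline(a,z=.108):
    return B([lid(px,py,z,a) for px,py in((x0,hw),(x0,-hw),(x1,-hw),(x1,hw),(x0,hw))])
def pr(a,r0=.095,r1=.153):
    return B([pol(r0,a,-.080),pol(r1,a,-.080),pol(r1,a,-.100),pol(r0,a,-.100),pol(r0,a,-.080)])
E
cat > show.py <<'E'
import sys
from lidfit import *
i=sys.argv[1];A=[float(v) for v in sys.argv[2:]]
cols=[(255,255,0),(0,255,255)]
cv2.imwrite("pics/lf%s_%s.png"%(i,len(glob.glob('pics/lf*'))),np.hstack([crop(n,"%s%s.npz"%(n,i),b,5,[(f(a),cols[k]) for k,a in enumerate(A) for f in(outline,pr)]) for n,b in(("side",(240,170,315,255)),("top",(245,120,325,205)))]))
print(glob.glob('pics/lf*'))
E
python3 show.py 9 .64
```

```text
['pics/lf9_0.png']
```

View pics/lf9_0.png

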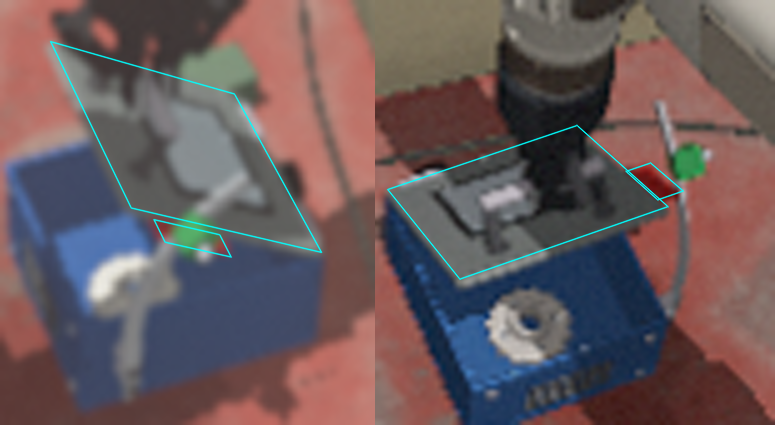

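Emit:
drive_tool:
  steps: [0.004,0,-0.003,0,0,0,1,0.004,0,-0.003,0,0,0,1,0.004,0,-0.003,0,0,0,1,0.002,0,-0.002,0,0,0,1,0,0,0,0,0,0,1,0,0,0,0,0,0,1,0,0,0,0,0,0,1]

```text
clock: 16.12
eef_pos: [0.5358, 0.173, 0.2939]
tool_rot: [0.998, 0.065, -0.003, -0.0]
ft_force: [-11.8, -0.5, 4.7]
grip_width: 0.0094
```

```bash
python3 go.py .4679 .1641 .199; python3 - <<'E'
from h import *
print(bot.get_obs()["ft_torque"])
for n in("side","top"):
    p,d=vision.camera(n);np.savez("%s10.npz"%n,p=p,d=d)
E
python3 show.py 10 .75
```

```text
t 16.12 pos [0.5358 0.173  0.2939] yaw 7.4 f [-11.8  -0.5   4.7] grip 0.0094
delta mm [-68.    0.1  95.2] rot [-0.02  0.31  0.03] joints [0.31 0.37 0.16 1.37 0.   1.75]
[-0.15174459  2.84092302  0.02365224]
['pics/lf9_0.png', 'pics/lf10_1.png']
```

View pics/lf10_1.png

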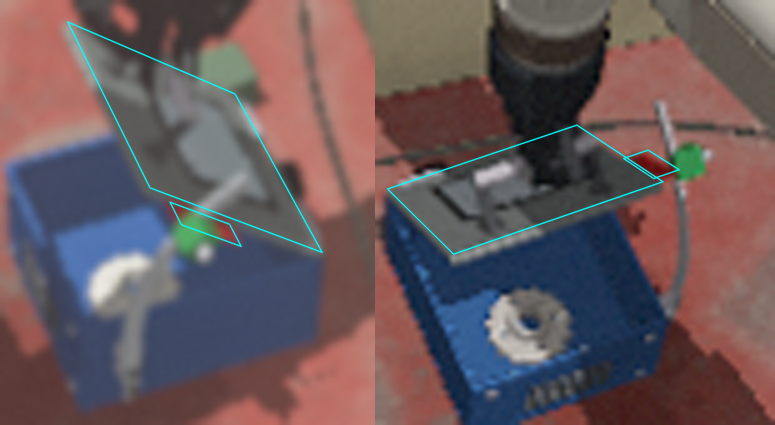

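```bash
cat > sweep.py <<'E'
import sys
from lidfit import *
def prof(n,i,a,seg,z=.108):
    p=np.load("%s%s.npz"%(n,i))["p"].astype(np.float32)
    (u0,v0),(u1,v1)=seg;t=np.linspace(0.05,.95,60)
    P=[lid(u0+(u1-u0)*k,v0+(v1-v0)*k,z,a) for k in t];q=pj(n,P)
    # normal in image
    d=q[-1]-q[0];nn=np.array([-d[1],d[0]])/np.hypot(*d)
    o=[]
    for sgn in(-.8,.8):
        qq=(q+nn*sgn).astype(np.float32)
        o.append(cv2.remap(p,qq[None,:,0],qq[None,:,1],cv2.INTER_LINEAR)[0])
    return np.abs((o[1]-o[0]).mean(0)).sum() if False else np.abs(np.median(o[1]-o[0],0)).sum()
def best(n,i,seg,lo,hi,z=.108):
    A=np.arange(lo,hi,.004);v=np.array([prof(n,i,a,seg,z) for a in A]);k=v.argmax()
    k=min(max(k,1),len(A)-2);f=np.polyfit(A[k-1:k+2],v[k-1:k+2],2);return -f[1]/2/f[0],v[k]
if __name__=="__main__":
    front=((x0,hw),(x0,-hw));
    right=((x0,-hw),(x0+.1,-hw))
    for i,lo,hi in((0,-.12,.12),(8,.25,.55),(9,.5,.8),(10,.6,.9)) if len(sys.argv)<2 else ((sys.argv[1],.6,.95),):
        print(i,"side front",best("side",i,front,lo,hi),"top front",best("top",i,front,lo,hi),"top bottom-edge",best("top",i,front,lo,hi,.104))
E
python3 sweep.py; python3 - <<'E'
import numpy as np
for dx in (26.6,54.3,68): print(np.arccos((150-dx)/155.77)-.2727)
E
```

```text
0 side front (np.float64(-0.02503199999999934), np.float32(145.41895)) top front (np.float64(-0.023719607179139818), np.float32(163.63916)) top bottom-edge (np.float64(-0.0018391841537566019), np.float32(163.3418))
8 side front (np.float64(0.34970356703567645), np.float32(30.703125)) top front (np.float64(0.35336178405262264), np.float32(73.8833)) top bottom-edge (np.float64(0.3751944827586266), np.float32(73.37305))
9 side front (np.float64(0.6072614001284672), np.float32(35.050293)) top front (np.float64(0.6017865340474304), np.float32(84.87012)) top bottom-edge (np.float64(0.624231422505319), np.float32(84.75342))
10 side front (np.float64(0.710745379876819), np.float32(37.086426)) top front (np.float64(0.7095403050108902), np.float32(85.65625)) top bottom-edge (np.float64(0.7321495147701854), np.float32(86.39404))
0.38370116252892744
0.6365124453155111
0.7437152767103268
```

```bash
python3 - <<'E'
from lidfit import *
arc=B([pol(.145,t,-.101) for t in np.linspace(.3,1.128,30)])
T=[(B([pol(.145,t,-.12),pol(.145,t,-.09)]),(255,0,255)) for t in(.756,.769)]
def tb(a,r,yo,h=.008,t=.006):
    pts=[]
    for rr,aa in((r-h,a-.076),(r+h,a-.076),(r+h,a+.076),(r-h,a+.076),(r-h,a-.076)): pts.append(pol(rr,aa,yo))
    return B(pts)
ims=[]
for n,b in(("side",(258,195,298,235)),("top",(287,130,327,170))):
    im=crop(n,n+"10.npz",b,10,[]);im2=crop(n,n+"10.npz",b,10,[(arc,(0,255,255)),(pr(.737,.09,.153),(255,255,0)),(tb(.763,.148,-.109),(255,0,255))])
    ims.append(im2)
cv2.imwrite("pics/tb.png",np.hstack(ims))
print(pj("top",pol(.145,1.128,-.101)),pj("side",pol(.145,1.128,-.101)))
E
```

```text
[[300.51777671 138.32480644]] [[290.89322792 205.06395291]]
```

View pics/tb.png

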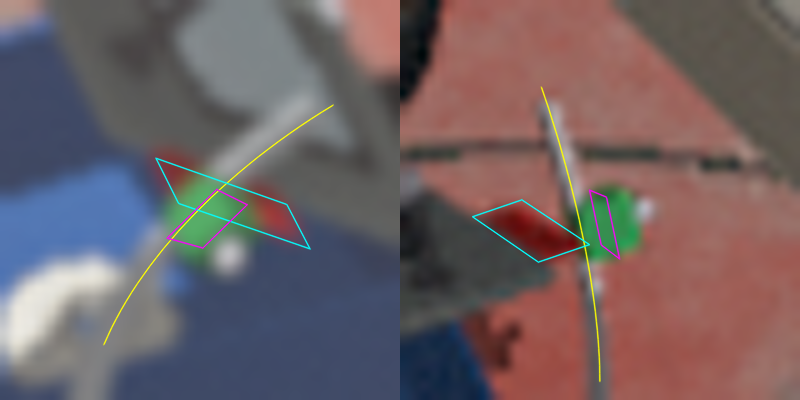

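```bash
python3 - <<'E'
from lidfit import *
def tobox(w):
    d=w[...,:2]-[x,y];return np.stack([c*d[...,0]+sn*d[...,1],-sn*d[...,0]+c*d[...,1],w[...,2]],-1)
for i in("0","10"):
  for n in("side","top"):
    Zz=np.load("%s%s.npz"%(n,i));q=tobox(world(n,Zz["d"]));p=Zz["p"].astype(int)
    m=(q[...,1]<-.088)&(q[...,1]>-.125)&(q[...,2]>.07)&(q[...,2]<.245)&(q[...,0]>-.09)&(q[...,0]<.1)&(Zz["d"]>0)
    g=m&(p[...,1]>p[...,0]+40); r=m&(p[...,0]>p[...,1]+50); k=m&~g&~r
    for nm,mm in(("arc",k),("tab",g),("red",r)):
        P=q[mm]
        if len(P)<4: print(i,n,nm,len(P));continue
        R=np.hypot(P[:,0]-.085,P[:,2]-.104);A=np.arctan2(P[:,2]-.104,.085-P[:,0])
        print(i,n,nm,len(P),"r %.4f+-%.4f y %.4f a %.3f (%.2f..%.2f)"%(np.median(R),R.std(),np.median(P[:,1]),np.median(A),A.min(),A.max()))
        if nm=="arc":
            for lo in(.0,.3,.6,.9):
                s2=(A>lo)&(A<lo+.3);print("   ",lo,s2.sum(),np.median(R[s2]) if s2.any() else 0)
E
```

```text
0 side arc 155 r 0.1465+-0.0042 y -0.1013 a 0.510 (-0.23..1.08)
    0.0 31 0.14489643270662678
    0.3 36 0.1451938941586462
    0.6 39 0.14699338158520156
    0.9 27 0.14697332905946334
0 side tab 40 r 0.1532+-0.0034 y -0.1111 a 0.784 (0.71..0.84)
0 side red 39 r 0.1208+-0.0172 y -0.0945 a 0.023 (-0.04..0.16)
0 top arc 87 r 0.1472+-0.0049 y -0.0994 a 0.566 (-0.22..1.09)
    0.0 18 0.14735860731354194
    0.3 23 0.14632421237460322
    0.6 26 0.1454056441291734
    0.9 14 0.14726097014330963
0 top tab 33 r 0.1526+-0.0027 y -0.1087 a 0.766 (0.69..0.84)
0 top red 34 r 0.1258+-0.0178 y -0.0925 a 0.000 (-0.21..0.05)
10 side arc 164 r 0.1459+-0.0089 y -0.1013 a 0.528 (-0.22..1.08)
    0.0 31 0.14601620690682965
    0.3 37 0.14610518425088534
    0.6 46 0.1438952049277318
    0.9 26 0.14597302815224988
10 side tab 41 r 0.1530+-0.0036 y -0.1105 a 0.774 (0.69..0.84)
10 side red 8 r 0.1095+-0.0212 y -0.0937 a 0.772 (0.75..0.78)
10 top arc 92 r 0.1467+-0.0045 y -0.0993 a 0.518 (-0.23..1.09)
    0.0 18 0.14731612491461393
    0.3 20 0.1473842236081524
    0.6 26 0.14522458054808113
    0.9 15 0.14678481551888467
10 top tab 33 r 0.1521+-0.0026 y -0.1093 a 0.768 (0.70..0.83)
10 top red 17 r 0.1304+-0.0180 y -0.0930 a 0.762 (0.20..0.78)
```

```bash
cat > plane.py <<'E'
import sys
from lidfit import *
def tobox(w):
    d=w[...,:2]-[x,y];return np.stack([c*d[...,0]+sn*d[...,1],-sn*d[...,0]+c*d[...,1],w[...,2]],-1)
def ang(i,a0):
  for n in("side","top"):
    Zz=np.load("%s%s.npz"%(n,i));q=tobox(world(n,Zz["d"])).reshape(-1,3);q=q[Zz["d"].ravel()>0]
    dx,dz=.085-q[:,0],q[:,2]-.104
    u=dx*np.cos(a0)+dz*np.sin(a0);v=-dx*np.sin(a0)+dz*np.cos(a0)
    m=(abs(q[:,1])<.07)&(u>.01)&(u<.17)&(abs(v-.004)<.008);u,v=u[m],v[m]
    f=np.polyfit(u,v,1);
    for _ in range(3):
        e=v-np.polyval(f,u);k=abs(e)<.005;f=np.polyfit(u[k],v[k],1)
    print(i,n,m.sum(),"slope-a %.4f off@hinge %.4f ; forced-thru(4mm) %.4f"%(a0+np.arctan(f[0]),f[1],a0+np.sum(u[k]*(v[k]-.004))/np.sum(u[k]**2)))
if len(sys.argv)>1: ang(sys.argv[1],float(sys.argv[2]))
else:
    for i,a in(("0",0),("8",.38),("9",.635),("10",.74)):ang(i,a)
E
python3 plane.py
```

```text
0 side 1169 slope-a -0.0056 off@hinge 0.0051 ; forced-thru(4mm) 0.0038
0 top 1288 slope-a -0.0017 off@hinge 0.0039 ; forced-thru(4mm) -0.0022
8 side 868 slope-a 0.3827 off@hinge 0.0046 ; forced-thru(4mm) 0.3880
8 top 668 slope-a 0.3724 off@hinge 0.0050 ; forced-thru(4mm) 0.3802
9 side 695 slope-a 0.6313 off@hinge 0.0049 ; forced-thru(4mm) 0.6390
9 top 491 slope-a 0.6272 off@hinge 0.0050 ; forced-thru(4mm) 0.6349
10 side 597 slope-a 0.7399 off@hinge 0.0049 ; forced-thru(4mm) 0.7472
10 top 396 slope-a 0.7425 off@hinge 0.0045 ; forced-thru(4mm) 0.7464
```

Emit:
drive_tool:
  steps: [0.0015,0,-0.001,0,0,0,1,0.0015,0,-0.001,0,0,0,1,0,0,0,0,0,0,1,0,0,0,0,0,0,1,0,0,0,0,0,0,1,0,0,0,0,0,0,1,0,0,0,0,0,0,1]

```text
clock: 16.8
eef_pos: [0.5393, 0.1735, 0.2963]
tool_rot: [0.998, 0.065, -0.002, -0.0]
ft_force: [-11.1, 0.3, 4.5]
grip_width: 0.0096
```

```bash
python3 go.py .4679 .1641 .199; python3 - <<'E'
from ov import *
ims=[]
for n,b in(("side",(258,195,298,235)),("top",(287,130,327,170))):
    p,d=vision.camera(n);np.savez("%s11.npz"%n,p=p,d=d);ims.append(crop(n,p,b,10,[]))
cv2.imwrite("pics/s11.png",np.hstack(ims))
E
python3 plane.py 11 .76; python3 sweep.py 11
```

```text
t 16.8 pos [0.5393 0.1735 0.2963] yaw 7.4 f [-11.1   0.3   4.5] grip 0.0096
delta mm [-71.6   0.1  97.6] rot [-0.02  0.21  0.03] joints [0.31 0.38 0.18 1.37 0.   1.75]
11 side 568 slope-a 0.7688 off@hinge 0.0048 ; forced-thru(4mm) 0.7753
11 top 372 slope-a 0.7663 off@hinge 0.0049 ; forced-thru(4mm) 0.7732
11 side front (np.float64(0.7683236325099418), np.float32(51.384766)) top front (np.float64(0.732101930643246), np.float32(84.06494)) top bottom-edge (np.float64(0.7552756813417477), np.float32(84.171875))
```

View pics/s11.png

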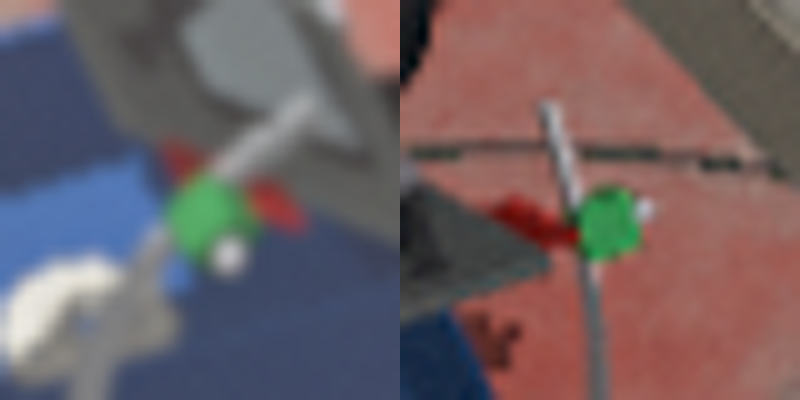

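```bash
python3 - <<'E'
from lidfit import *
ims=[]
for n,b in(("side",(258,195,298,235)),("top",(287,130,327,170))):
    ims.append(crop(n,n+"11.npz",b,10,[(pr(.767,.095,.155),(255,255,0)),(B([pol(.12,.767,-.109),pol(.17,.767,-.109)]),(255,0,255))]))
    q,k=gcent(np.load(n+"11.npz")["p"],n);print(n,q,k)
cv2.imwrite("pics/s12.png",np.hstack(ims))
E
```

```text
side [278.14176193 216.20866098] 42
top [307.33192552 152.03596911] 35
```

View pics/s12.png

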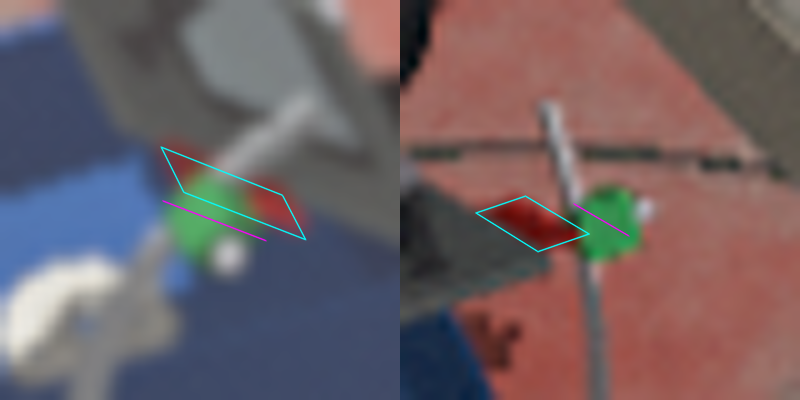

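Emit:
drive_tool:
  steps: [0,0,0,0,0,0,1,0,0,0,0,0,0,1,0,0,0,0,0,0,1,0,0,0,0,0,0,1,0,0,0,0,0,0,1,0,0,0,0,0,0,1,0,0,0,0,0,0,1,0,0,0,0,0,0,1]

```text
clock: 17.57
eef_pos: [0.5393, 0.1735, 0.2964]
tool_rot: [0.998, 0.065, -0.002, -0.0]
ft_force: [-11.2, -0.5, 4.0]
grip_width: 0.0099
```

```bash
python3 go.py .4679 .1641 .199; python3 - <<'E'
from h import *
print(bot.get_obs()["joint_vel"].round(4))
for n in("side","top"):
    p,d=vision.camera(n);np.savez("%s13.npz"%n,p=p,d=d)
    if n=="side":cv2.imwrite("pics/s13.png",cv2.resize(p[...,::-1],(768,576),interpolation=cv2.INTER_CUBIC))
E
python3 plane.py 13 .767
```

```text
t 17.57 pos [0.5393 0.1735 0.2964] yaw 7.4 f [-11.2  -0.5   4. ] grip 0.0099
delta mm [-71.6   0.1  97.6] rot [-0.03  0.21  0.03] joints [0.31 0.38 0.18 1.37 0.   1.75]
[ 0.0004 -0.0001  0.0002  0.0004 -0.0015  0.0013]
13 side 557 slope-a 0.7679 off@hinge 0.0048 ; forced-thru(4mm) 0.7743
13 top 364 slope-a 0.7641 off@hinge 0.0051 ; forced-thru(4mm) 0.7725
```

View pics/s13.png

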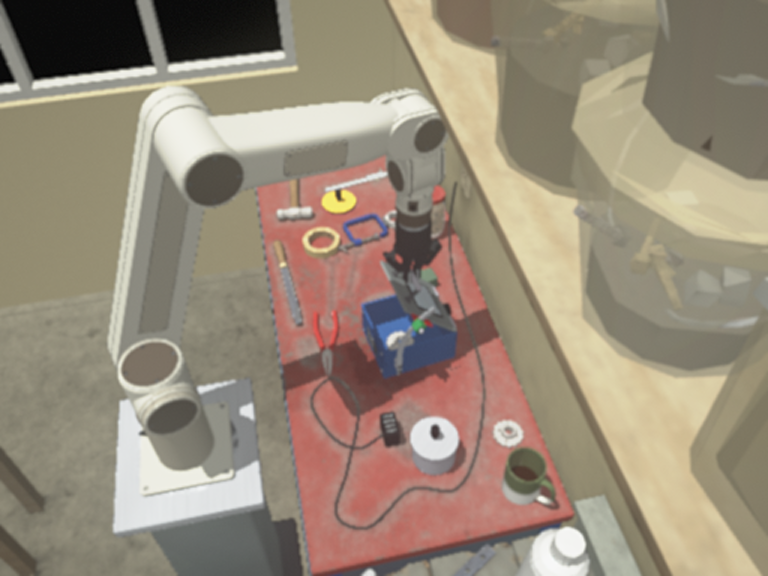

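The picture shows the cover level on the pot at (434,445), the lid held open at (415,295), the pointer at the tab at (418,325), and everything else where it was. Pose and lid angle are steady, so I'm handing in.

```bash
python3 -c "
from workcell import job_done;print(job_done())"
```

```text
the job is handed in; nothing more can be done
None
```

I put the aluminium cover on the steel pot and let go of it. Then I lifted the blasting box's lid by its bar until the pointer stood level with the green tab. The job was handed in at about 17.7 s with the arm still holding the lid.

**Cover:** its top measured 74–75 mm above the bench (75 expected), with a tilt of about 1° or less. Its outline was concentric with the pot, and the pot stood where it was before.

**Lid:** three measurements of its angle differed slightly:

| Source | Angle (rad) |
|---|---|
| Depth-plane slope | 0.764–0.768 |
| Tool position | about 0.771 |
| Lid's edge in the top image | about 0.757 |

**Tab:** I took its angle as 0.767 rad. Individual estimates ran from 0.756 to 0.784 depending on the method, so the match is good to roughly ±0.015 rad. The pointer and tab overlays agreed in both cameras, and the tab had not moved.

**Arm:** it was still at the end, and the force on the tool was about 12 N. The other things on the bench looked unmoved in the last side picture.

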